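Lay out the packing kit and set the tray to the line

ROBOT

A 6-joint arm with a two-finger parallel gripper is mounted at the origin on the work surface. World frame = base frame: x ahead of the robot, y to its left, z up, the work surface at z = 0. Lengths are in m, angles in rad, forces in N, time in s.
With the tool pointing down it reaches from about 0.25 to 0.725 m from the base axis. Payload 4 kg.
Tool frame: the origin (TCP) lies midway between the tips of the shut fingers; the grasp point (between the pads) lies robot.hold_point_z behind it (robot.hold_point_z is the distance from the TCP to the grasp point, in m); z points along the fingers, y is the line along which they close (so a half turn about z gives the same grasp; the last joint's range is limited). The gripper opens to 85 mm and grips with 20 to 120 N. Pads are 22 mm wide; open, the fingers measure 114 mm over their backs; the gripper's body (76 mm by 85 mm) begins 54 mm behind the grasp point. The pads swing forward as they close: fully open they stand 13 mm farther back than shut.
Start: joints at [1.13, 0.241, 0.005, 1.335, 0, 1.571], TCP at [0.213, 0.452, 0.231] pointing down, gripper open.
Joint ranges: [-2.72, 2.72], [-1.05, 1.87], [-1.09, 1.28], [-1.99, 2.15], [-1.42, 1.44], [-3.14, 3.14]. Speed limits (rad/s): [2.79, 2.79, 3.14, 3.14, 3.14, 3.14].

INTERFACE

Orientations are given as a unit quaternion [w, x, y, z].
In Python, from rig import robot gives the robot as it stands.
- The arm moves only by the tool jog_arm, never from a script. Its argument "rows" is a list of rows, each a list of 7 numbers: the shift along the tool's x, y, z in m, then the turn, a rotation vector about the tool's x, y, z in rad, then the finger opening in m, from 0 to 0.0854. A call has 1 to 5 rows; each row is the pose to reach, as a shift and turn from the pose commanded when the call began, along the tool's axes at that moment; what a row does not reach only later rows make up. A row lasts 1/8 s, in which the tool goes at most 62.5 mm and 10.7 degrees, less where a joint would pass 70% of its speed; a pose out of reach is approached as far as the arm can. A call with a gripper value outside its range is refused whole. The fingers move at their own pace and stop on an object; "grip_force" is the grip in N (left out, the last holds). Time passes only in rows, so rows that repeat a pose let the fingers close. It gives the time, the measured TCP pose, the force, the opening and the grip force at its end, in the units of the state.
- robot.observe(): the state, without advancing time (a new reading comes with each control period).
- robot.grab_frame(name): name is "scene" or "top"; returns a dict with "pixels" (384x512x3 uint8, red, green, blue), "depth" (384x512 float32, m along the optical axis (not along the pixel's ray), 0 where there is no reading), "camera_matrix" (3x3 intrinsics, pixels), "rvec" (rotation vector, rad) and "tvec" (3), from world to camera coordinates, as OpenCV has them. Camera axes: x right, y down, z forward; pixel columns grow to the right and rows downward; lengths in m; the calibration is good to about 2 mm. A picture is of the moment at which its call begins.
- robot.finish_job(): hands the job in; it is judged then, once.
The state is a dict: "t": time; "joints": joint angles; "joint_velocities": joint speeds; "joint_efforts": joint torques, N m; "tcp_pos": TCP position; "tool_rot": TCP orientation; "contact_force": force on the tool from outside, world axes, zero at the start; "wrist_torque": the same for the moment, N m; "opening": opening from 0.0 (shut) to 1.0 (fully open); "finger_force": force on a finger pad.
Only numpy, scipy, OpenCV 4.12 (cv2) and the standard library are available. Lean on these libraries where they do the work, as an engineer would, in place of code of your own. Each camera call takes 0.05 s, during which the arm holds its last target. There are 200 camera calls.

TASK

Get the packing kit ready: lay whichever of the tweezers, probe, fork and spatula are out into the lanes of the green tray in their order of use, left to right as the robot sees them: tweezers, probe, fork, spatula; flat on the floor of the tray, side by side and clear of one another, handles towards the robot. Set the two amber jars with white lids upright and fully down in the nests of their own shape, round in round and square in square. Only when all of it is loaded, slide the tray away from the robot until its far edge meets the red line along its whole length, and leave everything else on the table where it is.

Things in the scene. Friction and masses are not known exactly. Their poses are not given: they have to be found in the camera images.
- tray: Loose green plastic kit tray, 180 mm (x) by 340 mm (y), floor 4 mm thick, walls 8 mm thick, upright, 28 mm high over the table; about 0.55 kg, slides on the table when pushed. Origin: centre of its underside; +x points away from the robot, +y to the robot's left. A white nest plate, 14 mm thick on the floor (top 18 mm over the table), fills the right end, y = -162 to -83 mm.
- lanes (a point): Middle of the bare tool floor, at (0, 39.5, 4) mm in the tray; this floor spans y = -83 to +162, x = -82 to +82 mm. Low green ribs at y = 101, 40 and -21 mm (4 mm thick, 10 mm above the floor, only at the ends, |x| = 48 to 82 mm) part it into four lanes some 60 mm wide, running along the tray's x; the middle part is clear for fingers.
- edge_left (a point): Point on the lower outer far edge of the tray near its left end, at (90, 165, 0) mm in the tray.
- edge_right (a point): Point on the lower outer far edge of the tray near its right end, at (90, -165, 0) mm in the tray.
- nest_round (a point): Centre of the floor of the round nest (hole 60 mm wide, 14 mm deep), at (40, -122.5, 4) mm in the tray: the nest farther from the robot.
- nest_square (a point): Centre of the floor of the square nest (56 by 56 mm, sides along the tray's, 14 mm deep), at (-40, -122.5, 4) mm in the tray: the nest nearer the robot.
- line: Red line on the table beyond the tray, 4 mm wide, 440 mm long, flat, fixed. Origin: its middle; its y runs along the line, +x away from the robot. Nothing stops the tray there.
- tweezers: Steel tweezers with two arms meeting at the tip and green patches on the arms, about 15 mm wide at the origin, 12 mm high. Overall 140 mm long; origin at its underside where it is best gripped (near the centre of mass), handle end 60 mm behind (-x), working end 80 mm ahead (+x). z up as it lies. 70 g. May be absent.
- probe: Thermometer probe: yellow handle, 90 mm long, 18 mm wide, 16 mm high, black display on top, thin steel rod as its working end. Overall 140 mm long; origin at its underside where it is best gripped (near the centre of mass), handle end 60 mm behind (-x), working end 80 mm ahead (+x). z up as it lies. 70 g. May be absent.
- fork: Fork: red handle 90 mm long, 18 mm wide, 16 mm high, steel head with three prongs, 22 mm wide. Overall 140 mm long; origin at its underside where it is best gripped (near the centre of mass), handle end 60 mm behind (-x), working end 80 mm ahead (+x). z up as it lies. 70 g. May be absent.
- spatula: Spatula: blue handle 90 mm long, 18 mm wide, 16 mm high, flat steel blade 24 mm wide. Overall 140 mm long; origin at its underside where it is best gripped (near the centre of mass), handle end 60 mm behind (-x), working end 80 mm ahead (+x). z up as it lies. 70 g. May be absent.
- tweezers_tip (a point): Point of the working end of the tweezers, at (80, 0, 8) mm in it.
- probe_tip (a point): Point of the working end of the probe, at (80, 0, 8) mm in it.
- fork_tip (a point): Point of the working end of the fork, at (80, 0, 8) mm in it.
- spatula_tip (a point): Point of the working end of the spatula, at (80, 0, 8) mm in it.
- round_jar: Closed round amber glass jar with white lid, 54 mm across, 60 mm high, 130 g. Origin: centre of its underside, z up.
- square_jar: Closed square amber glass jar with white lid, 50 by 50 mm (sides along its x and y), 60 mm high, 130 g. Origin: centre of its underside, z up.
- bottle: Bystander: green bottle 64 mm across, 190 mm high. Leave it.
- cap: Bystander: blue bottle cap 48 mm across, 16 mm high. Leave it.
- spoon: Bystander: spoon lying at the right. Leave it.
- bowl: Bystander: small blue bowl 90 mm across, 45 mm high, at the left. Leave it.
- mug: Bystander: white mug 80 mm across, 90 mm high. Leave it.
- salt: Bystander: white jar with black cap, 56 mm across, 85 mm high. Leave it.
There are look-alikes about, which are no part of the job. Of the things that look like the probe, take the one that is farthest to the robot's left at the start.

How it is judged:
By the outcome, as a careful person would: the job done as asked, in the order asked, and still so for the second after the job is handed in, with the robot touching nothing.
Of tweezers, probe, fork, spatula only 3 to 4 are there at a start; the rules pass over those that are not, and their reading is None.
At some moment in a run one of tweezers, probe, fork, spatula may be knocked a few centimetres aside while the robot is not near it.
It also fails if it takes over 208 s, if anything falls off the work surface, if the arm or the gripper's body presses on something with over 40 N, if the wrist force passes 120 N, or if a joint passes its speed limit or range.

## Working session

There is one attempt and no reset: what is moved stays moved. The work goes in short steps, Python scripts to look and compute and a tool call to move; the robot and the scene stay as the last step left them, time stands still between calls to the robot, and variables do not carry over. Pictures are saved under pics/ and viewed, at most 14 in all, crops included, and the job is handed in when it is done.

Besides the shell and the picture viewer there is one more tool, called after "Emit:" by a JSON object that holds its "api" and its "payload", one argument or row to a line. jog_arm: Moves the arm, as the interface text tells. Its arguments: {"type":"object","properties":{"rows":{"type":"array"},"grip_force":{"type":"number"}},"required":["rows"]}

```bash
ls; mkdir -p pics
cat > h.py <<'E'
import numpy as np, cv2
from rig import robot
def grab(name):
    f=robot.grab_frame(name); np.savez(''+name+'.npz',**{k:np.array(v) for k,v in f.items()}); return f
def load(name): return dict(np.load(''+name+'.npz'))
def px2w(f,u,v,z=None):
    K=f['camera_matrix'];R=cv2.Rodrigues(np.array(f['rvec'],float))[0];t=np.array(f['tvec'],float).ravel()
    r=np.linalg.solve(K,[u,v,1.])
    if z is None: return R.T@(r*f['depth'][int(v),int(u)]-t)
    c=-R.T@t; d=R.T@r
    return c+d*(z-c[2])/d[2]
def cloud(f):
    K=f['camera_matrix'];R=cv2.Rodrigues(np.array(f['rvec'],float))[0];t=np.array(f['tvec'],float).ravel()
    h,w=f['depth'].shape;u,v=np.meshgrid(np.arange(w),np.arange(h));d=f['depth']
    P=np.stack([(u-K[0,2])/K[0,0]*d,(v-K[1,2])/K[1,1]*d,d],-1)
    return (P-t)@R
def save(f,n,box=None,s=1):
    p=f['pixels'] 
    if box: p=p[box[1]:box[3],box[0]:box[2]]
    p=cv2.resize(p,None,fx=s,fy=s,interpolation=cv2.INTER_CUBIC); cv2.imwrite('pics/'+n,p[...,::-1])
E
python3 - <<'E'
from h import *
for n in('top','scene'):
    f=grab(n); save(f,n+'0.png',s=1.56)
    R=cv2.Rodrigues(np.array(f['rvec'],float))[0]; print(n,-R.T@np.array(f['tvec']).ravel(),R.round(2).tolist(),f['camera_matrix'][0,0])
o=robot.observe(); print({k:np.round(v,3).tolist() for k,v in o.items()}, robot.hold_point_z)
E
```

```text
pics
top [0.46064857 0.00527941 1.4336582 ] [[0.03, -1.0, 0.01], [-1.0, -0.03, -0.07], [0.07, -0.01, -1.0]] 472.8367007869238
scene [1.41209837 0.59494817 0.86104422] [[-0.58, 0.82, -0.01], [0.5, 0.35, -0.79], [-0.64, -0.46, -0.61]] 390.9172663587249
{'t': 0.1, 'joints': [1.13, 0.241, 0.004, 1.335, 0.0, 1.571], 'joint_velocities': [0.0, 0.0, 0.003, 0.002, -0.001, -0.0], 'joint_efforts': [-0.0, -37.314, 25.301, 0.011, -0.0, -0.0], 'tcp_pos': [0.213, 0.452, 0.23], 'tool_rot': [-0.0, 0.219, 0.976, -0.001], 'contact_force': [-0.02, 0.307, 0.87], 'wrist_torque': [0.016, -0.006, 0.007], 'finger_force': 0.0, 'opening': 0.999} 0.0187
```

View pics/top0.png

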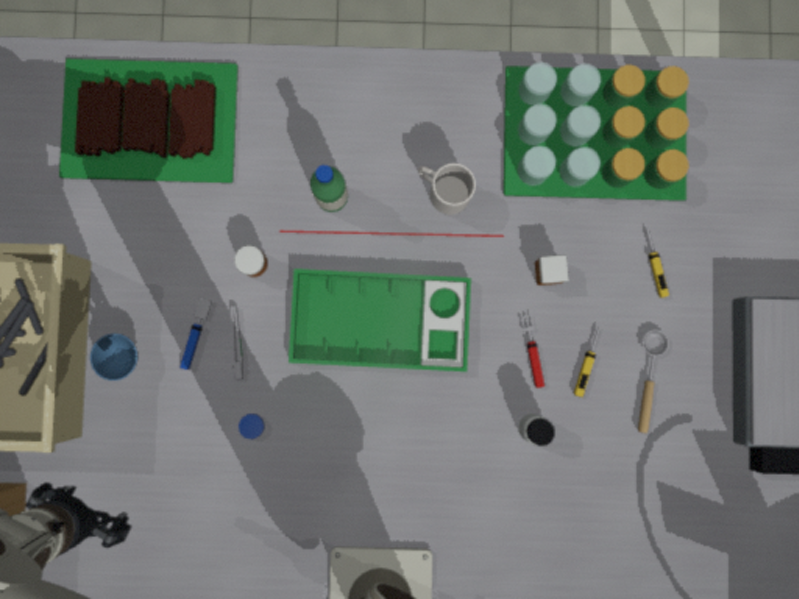

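View pics/scene0.png

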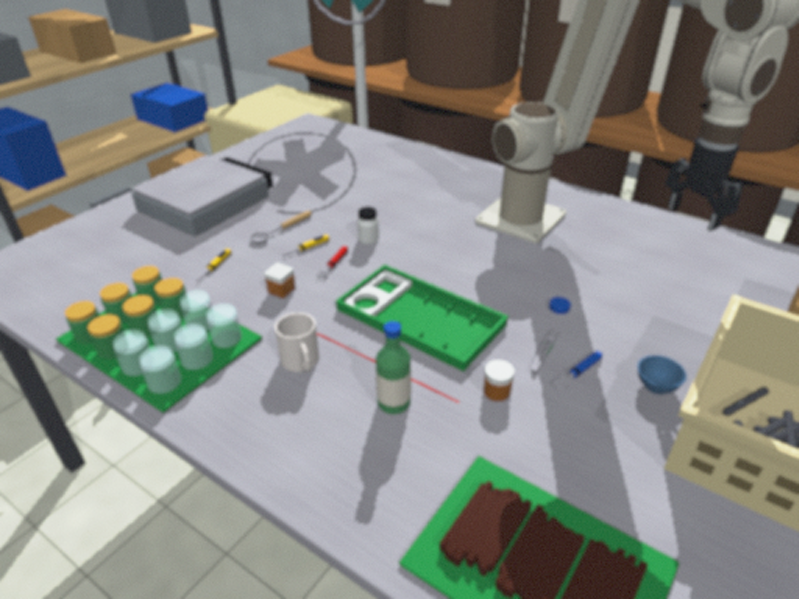

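Top view in the 800-px image, with robot-left on the left:
- **Probe:** look-alikes at (587,362) and (656,262). I'll take (587,362), the leftmost.
- **Spatula:** (194,335).
- **Tweezers:** (237,342).
- **Fork:** (533,350).
- **Round jar:** (251,260). The salt at (538,430) and the rack jars at top right could be mistaken for the jars.
- **Square jar:** (552,270).

Next is a close crop to check these choices.

Run:
```python
from h import *
f=load('top');p=f['pixels']
a=cv2.resize(p[150:260,108:178],None,fx=5,fy=5,interpolation=cv2.INTER_CUBIC)
b=cv2.resize(p[150:260,325:415],None,fx=5,fy=5,interpolation=cv2.INTER_CUBIC)
cv2.imwrite('pics/crop1.png',np.hstack([a,b])[...,::-1])
cv2.imwrite('pics/tray1.png',cv2.resize(p[140:245,175:325],None,fx=5.3,fy=5.3,interpolation=cv2.INTER_CUBIC)[...,::-1])
C=cloud(f)
for n,u,v in [('rjar',160,166),('sjar',354,172),('bottle',210,120),('mug',290,118)]:
    u,v=int(u),int(v);print(n,px2w(f,u,v).round(4))
# lid tops
for n,bx in [('rjar',(145,150,175,185)),('sjar',(338,158,370,188))]:
    c=C[bx[1]:bx[3],bx[0]:bx[2]].reshape(-1,3);m=c[:,2]>.05;q=c[m];print(n,m.sum(),q.mean(0).round(4),cv2.minAreaRect((q[:,:2]*1000).astype(np.float32)))
print('line',px2w(f,280/1.5625,232/1.5625,0),px2w(f,503/1.5625,236/1.5625,0))
# noise check
print(np.round([px2w(f,u,v)[2] for u,v in [(125,213),(150,220),(341,232),(375,235),(250,190),(100,330)]],4))
```

```text
rjar [0.6313 0.2598 0.0674]
sjar [ 0.63   -0.3064  0.0596]
bottle [0.7541 0.113  0.1399]
mug [ 0.7987 -0.1208  0.0012]
rjar 274 [0.6296 0.2593 0.0749] ((544.3311767578125, 152.50473022460938), (334.6304016113281, 52.29576110839844), 51.503868103027344)
sjar 303 [ 0.628  -0.3041  0.0778] ((565.3068237304688, -159.33633422851562), (59.5443000793457, 385.5658874511719), 23.668054580688477)
line [0.69511328 0.21584419 0.        ] [ 0.69922277 -0.22075208  0.        ]
[0.0132 0.0141 0.017  0.0129 0.0099 0.0033]
```

View pics/crop1.png

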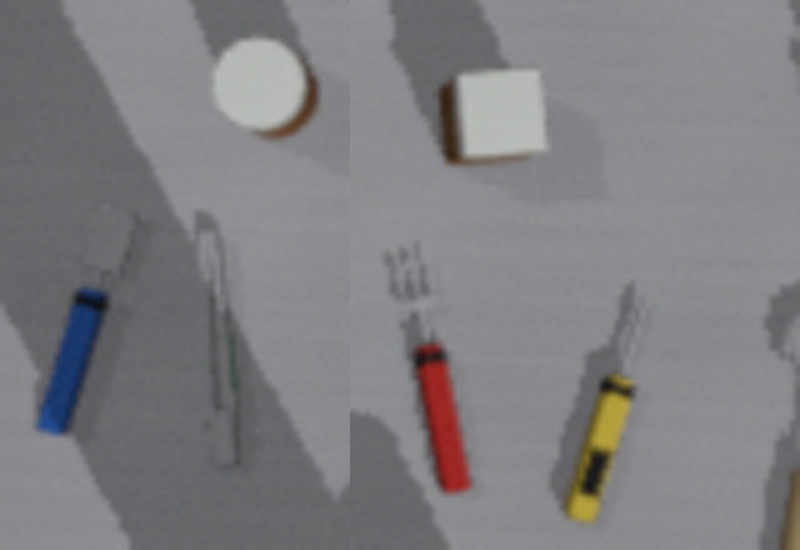

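View pics/tray1.png

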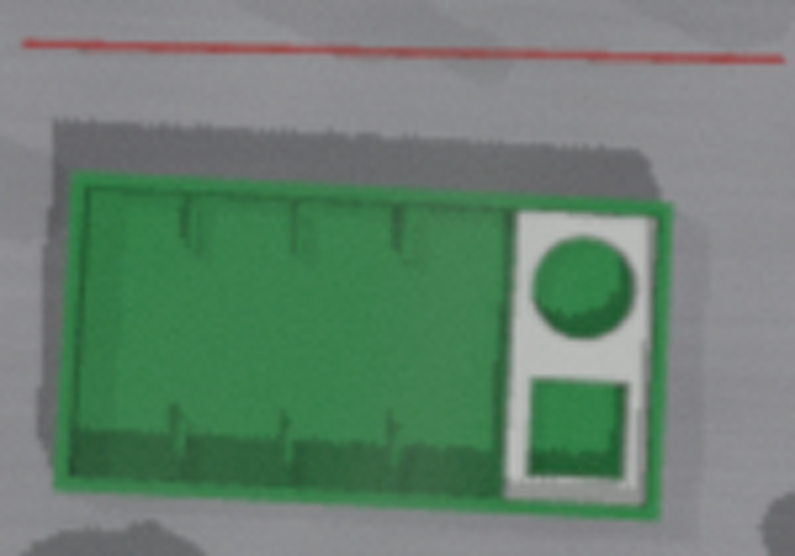

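Crops confirm the choices: spatula head up at crop (110,230), fork prongs up at (405,260), probe rod up at (635,300), round and square lids clear. The tweezers' direction is still unclear (210,220)-(230,465). The tray shows rim corners at (72,172), (672,204), (660,520), (54,490).

```bash
cat >> h.py <<'E'
def blob(f,mask,box,z):
    m=np.zeros(mask.shape,np.uint8); x0,y0,x1,y1=box; m[y0:y1,x0:x1]=mask[y0:y1,x0:x1]
    n,l,s,c=cv2.connectedComponentsWithStats(m); 
    if n<2: return None
    i=1+s[1:,4].argmax(); v,u=np.nonzero(l==i)
    P=np.array([px2w(f,a,b,z)[:2] for a,b in zip(u,v)]); mu=P.mean(0); w,V=np.linalg.eigh(np.cov((P-mu).T)); d=V[:,1]; d=d*np.sign(d[0])
    t=(P-mu)@d; s2=(P-mu)@V[:,0]; mid=mu+d*(t.max()+t.min())/2
    return dict(n=len(u),mu=mu.round(4),L=round(np.ptp(t),4),W=round(np.ptp(s2),4),d=d,yaw=round(np.degrees(np.arctan2(d[1],d[0])),1),end=(mu+d*t.min()).round(4),front=(mu+d*t.max()).round(4))
def masks(f):
    hsv=cv2.cvtColor(f['pixels'],cv2.COLOR_RGB2HSV);h,s,v=[hsv[...,i].astype(int) for i in range(3)]
    return dict(spatula=(h>100)&(h<130)&(s>130),probe=(h>18)&(h<35)&(s>130),fork=((h<8)|(h>172))&(s>130),lid=(s<40)&(v>170))
E
python3 - <<'E'
from h import *
f=load('top');M=masks(f)
B=dict(spatula=(110,185,140,240),fork=(330,210,355,250),probe=(360,215,390,260))
for k,b in B.items():
    r=blob(f,M[k].astype(np.uint8),b,.016); print(k,r)
for k,b in dict(rj=(145,150,175,185),sj=(338,158,370,188)).items():
    r=blob(f,M['lid'].astype(np.uint8),b,.06); print(k,r['n'],r['mu'],r['L'],r['W'])
c=[px2w(f,175+u/5.3,140+v/5.3,.028)[:2].round(4) for u,v in [(72,172),(672,204),(660,520),(54,490)]]
print('tray',c,np.mean(c,0),np.linalg.norm(c[0]-c[1]),np.linalg.norm(c[1]-c[2]))
for a,b in((1,0),(2,3)): d=c[b]-c[a]; print(np.degrees(np.arctan2(-d[0],d[1])))
for a,b in((3,0),(2,1)): d=c[b]-c[a]; print(np.degrees(np.arctan2(d[1],d[0])))
for n,(u,v) in dict(nr=(584,287),ns=(577,428)).items(): print(n,px2w(f,175+u/5.3,140+v/5.3,.018))
a=f['pixels'][185:250,135:170]; a=cv2.resize(a,None,fx=9,fy=9,interpolation=cv2.INTER_CUBIC)
g=load('scene');b=g['pixels'][205:245,325:365];b=cv2.resize(b,(585,585),interpolation=cv2.INTER_CUBIC)
o=[cv2.normalize(cv2.convertScaleAbs(i,alpha=1.6,beta=-90),None,0,255,cv2.NORM_MINMAX) for i in(a,b)]
hh=585; cv2.imwrite('pics/tw.png',np.hstack([cv2.resize(o[0],(315,585)),cv2.resize(o[1],(480,585))])[...,::-1])
E
```

```text
spatula {'n': 153, 'mu': array([0.466 , 0.3768]), 'L': np.float64(0.0856), 'W': np.float64(0.0166), 'd': array([ 0.96534423, -0.2609799 ]), 'yaw': np.float64(-15.1), 'end': array([0.4258, 0.3877]), 'front': array([0.5083, 0.3654])}
fork {'n': 156, 'mu': array([ 0.4483, -0.2855]), 'L': np.float64(0.0864), 'W': np.float64(0.0167), 'd': array([0.97705691, 0.21297841]), 'yaw': np.float64(12.3), 'end': array([ 0.408 , -0.2943]), 'front': array([ 0.4924, -0.2759])}
probe {'n': 126, 'mu': array([ 0.4355, -0.3789]), 'L': np.float64(0.0872), 'W': np.float64(0.0179), 'd': array([ 0.95156624, -0.30744379]), 'yaw': np.float64(-17.9), 'end': array([ 0.3938, -0.3655]), 'front': array([ 0.4768, -0.3923])}
rj 233 [0.6313 0.2639] 0.0499 0.0492
sj 248 [ 0.6297 -0.3099] 0.0588 0.0593
tray [array([0.6191, 0.1812]), array([ 0.6101, -0.1574]), array([ 0.4324, -0.154 ]), array([0.4404, 0.185 ])] [0.5255 0.0137] 0.3387195890408466 0.17773252375409512
-1.522565354281008
-1.3518618755592309
-1.2181933616916842
-1.096127651652556
nr [ 0.56261459 -0.10956625  0.018     ]
ns [ 0.48273256 -0.10729845  0.018     ]
```

View pics/tw.png

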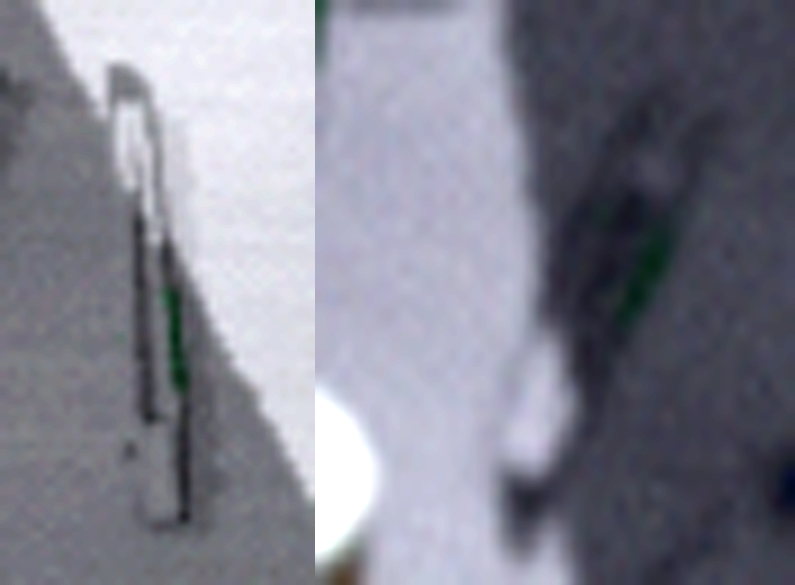

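The tweezers' solid block (handle) is at the bottom (165,470) and the arms taper towards the top at (125,70), with the green patch at (175,340). So the handle already faces the robot.

```bash
cat >> h.py <<'E'
def pose():
    o=robot.observe(); w,x,y,z=o['tool_rot']; yaw=np.degrees(np.arctan2(2*(x*y+w*z),1-2*(y*y+z*z)))
    return np.array(o['tcp_pos']),yaw%360,o
def plan(*targets):
    "targets (x,y,z,yawdeg): prints tool-frame shift and turn from now/previous target"
    p,yaw,o=pose(); print('now',p.round(4),round(yaw,2),'j',np.round(o['joints'],2),'t',o['t'],'F',np.round(o['contact_force'],1),'op',round(o['opening'],3))
    for T in targets:
        q=np.array(T[:3]);a=np.radians(yaw);d=q-p
        dx=d@[np.cos(a),np.sin(a),0];dy=d@[np.sin(a),-np.cos(a),0]
        turn=-((T[3]-yaw+180)%360-180)
        print(T,'->',np.round([dx,dy,-d[2]],4).tolist(),'rz',round(np.radians(turn),4)); p,yaw=q,T[3]
TC=np.array([.5255,.0137]);TY=np.radians(-1.3)
def tray(x,y):
    c,s=np.cos(TY),np.sin(TY); return (TC+[c*x-s*y,s*x+c*y])/1
E
python3 - <<'E'
from h import *
f=load('top')
e=px2w(f,135+163/9,185+520/9,.012)[:2];t=px2w(f,135+125/9,185+68/9,.010)[:2];d=(t-e)/np.linalg.norm(t-e)
print('tw',e,t,np.linalg.norm(t-e),np.degrees(np.arctan2(d[1],d[0])),e+.06*d)
print(px2w(f,135+160/9,185+337/9,.012)[:2])
o=(e+.06*d).round(4)
y=180+np.degrees(np.arctan2(d[1],d[0]))
plan((*o,.10,y.round(1)),(*o,.003,y.round(1)))
for l in(131.5,70.5,9.5,-52): print(tray(-8,l).round(4))
E
```

```text
tw [0.40689483 0.28166933] [0.55705434 0.3007302 ] 0.15136444921780903 7.23429317618191 [0.4664172  0.28922495]
[0.46749063 0.2850724 ]
now [0.2131 0.4517 0.2305] 154.74 j [1.13 0.24 0.   1.34 0.   1.57] t 0.1 F [-0.   0.3  0.9] op 0.999
(np.float64(0.4664), np.float64(0.2892), 0.1, np.float64(187.2)) -> [-0.2984, -0.0389, 0.1305] rz -0.5665
(np.float64(0.4664), np.float64(0.2892), 0.003, np.float64(187.2)) -> [0.0, 0.0, 0.097] rz -0.0
[ -4.4891 131.6614]
[-5.873  70.6771]
[-7.2569  9.6928]
[ -8.6522 -51.7914]
```

Emit:
{"api": "jog_arm", "payload": {
  "rows": [
    [-0.3,-0.04,0.12,0,0,-0.55,0.05],
    [-0.3,-0.04,0.12,0,0,-0.55,0.05],
    [-0.3,-0.04,0.12,0,0,-0.55,0.05],
    [-0.3,-0.04,0.12,0,0,-0.55,0.05],
    [-0.3,-0.04,0.12,0,0,-0.55,0.05]
  ],
  "grip_force": 30
}}

```text
t: 0.72
tcp_pos: [0.4448, 0.3025, 0.1216]
tool_rot: [-0.0, -0.055, 0.998, 0.0]
contact_force: [0.2, 1.3, 0.7]
opening: 0.589
finger_force: 0.0
```

Emit:
{"api": "jog_arm", "payload": {
  "rows": [
    [0,0,0,0,0,0,0.05],
    [0,0,0,0,0,0,0.05],
    [0,0,0,0,0,0,0.05]
  ]
}}

```text
t: 1.1
tcp_pos: [0.4429, 0.3047, 0.1232]
tool_rot: [0.0, -0.056, 0.998, 0.0]
contact_force: [-0.2, 0.7, -0.1]
opening: 0.589
finger_force: 0.0
```

```bash
sed -i 's|return (TC+\[c\*x-s\*y,s\*x+c\*y\])/1|return TC+np.array([c*x-s*y,s*x+c*y])/1e3|' h.py
python3 - <<'E'
from h import *
o=(.470,.2885)
plan((*o,.05,186.5),(*o,.003,186.5))
for l in(131.5,70.5,9.5,-52): print(tray(-8,l).round(4))
E
```

```text
now [0.4429 0.3047 0.1232] 186.37 j [ 0.6   0.38 -0.09  1.1   0.    0.49] t 1.1 F [-0.2  0.7 -0.1] op 0.589
(0.47, 0.2885, 0.05, 186.5) -> [-0.0252, -0.0192, 0.0732] rz -0.0022
(0.47, 0.2885, 0.003, 186.5) -> [0.0, 0.0, 0.047] rz -0.0
[0.5205 0.1453]
[0.5191 0.0844]
[0.5177 0.0234]
[ 0.5163 -0.0381]
```

Emit:
{"api": "jog_arm", "payload": {
  "rows": [
    [-0.025,-0.019,0.05,0,0,0,0.05],
    [-0.025,-0.019,0.07,0,0,0,0.05],
    [-0.025,-0.019,0.1,0,0,0,0.05],
    [-0.025,-0.019,0.12,0,0,0,0.05],
    [-0.025,-0.019,0.12,0,0,0,0.05]
  ]
}}

```text
t: 1.72
tcp_pos: [0.4685, 0.288, 0.0018]
tool_rot: [-0.001, -0.056, 0.998, -0.001]
contact_force: [-0.6, 0.3, 0.7]
opening: 0.584
finger_force: 0.0
```

Emit:
{"api": "jog_arm", "payload": {
  "rows": [
    [0,0,0,0,0,0,0.0],
    [0,0,0,0,0,0,0.0],
    [0,0,0,0,0,0,0.0],
    [0,0,0,0,0,0,0.0],
    [0,0,0,0,0,0,0.0]
  ]
}}

```text
t: 2.35
tcp_pos: [0.4714, 0.2886, 0.0043]
tool_rot: [0.001, -0.055, 0.998, 0.001]
contact_force: [-1.7, 1.0, 6.4]
opening: 0.171
finger_force: 29.7
```

Emit:
{"api": "jog_arm", "payload": {
  "rows": [
    [0,0,-0.05,0,0,0,0.0],
    [0,0,-0.1,0,0,0,0.0],
    [0,0,-0.11,0,0,0,0.0],
    [0,0,-0.11,0,0,0,0.0]
  ]
}}

```text
t: 2.85
tcp_pos: [0.4709, 0.2875, 0.1132]
tool_rot: [0.001, -0.054, 0.999, 0.0]
contact_force: [0.6, -0.5, -0.6]
opening: 0.165
finger_force: 29.6
```

Run:
```python
from h import *
f=grab('top');save(f,'a1.png',(100,130,260,250),5)
o=tray(-8,131.5)
plan((*o,.113,181.2-2.3),(*o,.007,178.7))
```

```text
now [0.47   0.287  0.1118] 186.25 j [ 0.55  0.42 -0.06  1.09 -0.    0.44] t 2.9 F [-0.8 -0.3 -2.3] op 0.166
(np.float64(0.5204854434902392), np.float64(0.14534765179451709), 0.113, 178.89999999999998) -> [-0.0348, -0.1463, -0.0012] rz 0.1283
(np.float64(0.5204854434902392), np.float64(0.14534765179451709), 0.007, 178.7) -> [0.0, 0.0, 0.106] rz 0.0035
```

View pics/a1.png

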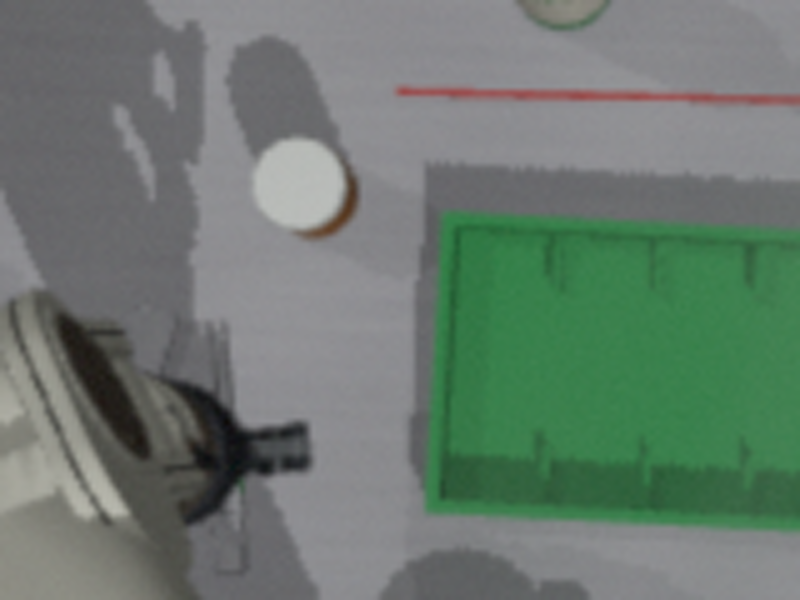

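The tweezers are held in the fingers, tip up at about (220,325) and handle at (232,565). The tray is undisturbed.

Emit:
{"api": "jog_arm", "payload": {
  "rows": [
    [-0.035,-0.147,0,0,0,0.132,0.0],
    [-0.035,-0.147,0,0,0,0.132,0.0],
    [-0.035,-0.147,0,0,0,0.132,0.0],
    [-0.035,-0.147,0,0,0,0.132,0.0]
  ]
}}

```text
t: 3.4
tcp_pos: [0.5204, 0.1428, 0.1103]
tool_rot: [-0.002, 0.013, 1.0, -0.001]
contact_force: [0.4, -0.8, -0.8]
opening: 0.169
finger_force: 29.6
```

Emit:
{"api": "jog_arm", "payload": {
  "rows": [
    [0,0,0.04,0,0,0,0.0],
    [0,0,0.07,0,0,0,0.0],
    [0,0,0.07,0,0,0,0.0],
    [0,0,0.07,0,0,0,0.0]
  ]
}}

```text
t: 3.9
tcp_pos: [0.5213, 0.146, 0.0429]
tool_rot: [-0.0, 0.011, 1.0, 0.0]
contact_force: [-0.4, -0.2, -0.1]
opening: 0.171
finger_force: 29.6
```

Run:
```python
from h import *
o=tray(-8,131.5)
plan((*o,.008,178.7))
```

```text
now [0.5213 0.146  0.0429] 178.76 j [ 0.27  0.48 -0.18  0.92  0.    0.29] t 3.9 F [-0.4 -0.2 -0.1] op 0.171
(np.float64(0.5204854434902392), np.float64(0.14534765179451709), 0.008, 178.7) -> [0.0008, -0.0007, 0.0349] rz 0.001
```

Emit:
{"api": "jog_arm", "payload": {
  "rows": [
    [0,0,0.015,0,0,0,0.0],
    [0,0,0.025,0,0,0,0.0],
    [0,0,0.031,0,0,0,0.0],
    [0,0,0.034,0,0,0,0.0],
    [0,0,0.034,0,0,0,0.0]
  ]
}}

```text
t: 4.53
tcp_pos: [0.5215, 0.1452, 0.0087]
tool_rot: [0.0, 0.011, 1.0, 0.0]
contact_force: [0.0, -0.5, -0.6]
opening: 0.17
finger_force: 29.6
```

Emit:
{"api": "jog_arm", "payload": {
  "rows": [
    [0,0,0,0,0,0,0.024],
    [0,0,0,0,0,0,0.024],
    [0,0,0,0,0,0,0.024]
  ]
}}

```text
t: 4.9
tcp_pos: [0.5215, 0.1452, 0.0088]
tool_rot: [0.0, 0.011, 1.0, 0.0]
contact_force: [1.0, -0.0, 0.0]
opening: 0.282
finger_force: 0.0
```

Emit:
{"api": "jog_arm", "payload": {
  "rows": [
    [0,0,-0.02,0,0,0,0.024],
    [0,0,-0.06,0,0,0,0.024],
    [0,0,-0.12,0,0,0,0.05],
    [0,0,-0.12,0,0,0,0.05]
  ]
}}

```text
t: 5.4
tcp_pos: [0.5254, 0.1463, 0.1343]
tool_rot: [0.006, 0.011, 1.0, 0.002]
contact_force: [0.4, 0.1, -0.5]
opening: 0.589
finger_force: 0.0
```

Run:
```python
from h import *
f=grab('top')
r=blob(f,masks(f)['spatula'].astype(np.uint8),(100,185,150,245),.016);print(r)
e=r['end']+.0585*r['d']; plan((*e,.128,180+r['yaw']),(*e,.003,180+r['yaw']))
```

```text
{'n': 155, 'mu': array([0.4657, 0.377 ]), 'L': np.float64(0.0864), 'W': np.float64(0.0165), 'd': array([ 0.9678735 , -0.25143763]), 'yaw': np.float64(-14.6), 'end': array([0.4256, 0.3874]), 'front': array([0.5093, 0.3657])}
now [0.5235 0.1458 0.1315] 178.69 j [ 0.27  0.38 -0.06  1.12  0.    0.29] t 5.45 F [ 0.2 -0.4 -0.8] op 0.583
(np.float64(0.48222059994465805), np.float64(0.37269089867099314), 0.128, np.float64(165.4)) -> [0.0464, 0.2259, 0.0035] rz 0.232
(np.float64(0.48222059994465805), np.float64(0.37269089867099314), 0.003, np.float64(165.4)) -> [0.0, 0.0, 0.125] rz -0.0
```

Emit:
{"api": "jog_arm", "payload": {
  "rows": [
    [0.046,0.226,0,0,0,0.232,0.05],
    [0.046,0.226,0,0,0,0.232,0.05],
    [0.046,0.226,0,0,0,0.232,0.05],
    [0.046,0.226,0,0,0,0.232,0.05],
    [0.046,0.226,0,0,0,0.232,0.05]
  ]
}}

```text
t: 6.08
tcp_pos: [0.4785, 0.3752, 0.1264]
tool_rot: [-0.001, 0.124, 0.992, -0.001]
contact_force: [-0.9, -1.1, -0.3]
opening: 0.586
finger_force: 0.0
```

Emit:
{"api": "jog_arm", "payload": {
  "rows": [
    [0,0,0.05,0,0,0,0.05],
    [0,0,0.1,0,0,0,0.05],
    [0,0,0.1,0,0,0,0.05],
    [0,0,0.1,0,0,0,0.05]
  ]
}}

```text
t: 6.58
tcp_pos: [0.4812, 0.3718, 0.0295]
tool_rot: [0.0, 0.128, 0.992, 0.0]
contact_force: [0.1, -0.2, 0.3]
opening: 0.583
finger_force: 0.0
```

Run:
```python
from h import *
plan((.4822,.3725,.003,165.2))
```

```text
now [0.4812 0.3718 0.0295] 165.35 j [ 0.66  0.6   0.01  0.98 -0.    0.91] t 6.575 F [ 0.1 -0.2  0.3] op 0.583
(0.4822, 0.3725, 0.003, 165.2) -> [-0.0008, 0.0009, 0.0265] rz 0.0026
```

Emit:
{"api": "jog_arm", "payload": {
  "rows": [
    [0,0,0.013,0,0,0,0.05],
    [0,0,0.026,0,0,0,0.05],
    [0,0,0.026,0,0,0,0.05]
  ]
}}

```text
t: 6.95
tcp_pos: [0.4797, 0.3715, 0.0016]
tool_rot: [-0.001, 0.127, 0.992, -0.001]
contact_force: [0.1, -0.0, -0.6]
opening: 0.583
finger_force: 0.0
```

Emit:
{"api": "jog_arm", "payload": {
  "rows": [
    [0,0,0,0,0,0,0.0],
    [0,0,0,0,0,0,0.0],
    [0,0,0,0,0,0,0.0],
    [0,0,0,0,0,0,0.0],
    [0,0,0,0,0,0,0.0]
  ]
}}

```text
t: 7.58
tcp_pos: [0.4809, 0.3726, 0.0032]
tool_rot: [0.0, 0.127, 0.992, 0.0]
contact_force: [0.3, 0.4, 4.0]
opening: 0.204
finger_force: 30.8
```

Emit:
{"api": "jog_arm", "payload": {
  "rows": [
    [0,0,-0.05,0,0,0,0.0],
    [0,0,-0.1,0,0,0,0.0],
    [0,0,-0.12,0,0,0,0.0],
    [0,0,-0.12,0,0,0,0.0]
  ]
}}

```text
t: 8.07
tcp_pos: [0.4815, 0.3729, 0.1244]
tool_rot: [0.001, 0.127, 0.992, 0.001]
contact_force: [0.1, 0.3, -1.0]
opening: 0.201
finger_force: 30.4
```

Run:
```python
from h import *
o=tray(-8,-53)
plan((*o,.123,178.7),(*o,.007,178.7))
f=grab('top')
save(f,'a2.png',(170,130,340,250),4.7)
```

```text
now [0.4815 0.3729 0.1244] 165.4 j [ 0.66  0.51  0.12  1.18 -0.    0.91] t 8.075 F [ 0.1  0.3 -1. ] op 0.201
(np.float64(0.516299630446061), np.float64(-0.039104859625520766), 0.123, 178.7) -> [-0.1376, -0.3899, 0.0014] rz -0.2321
(np.float64(0.516299630446061), np.float64(-0.039104859625520766), 0.007, 178.7) -> [0.0, 0.0, 0.116] rz -0.0
```

View pics/a2.png

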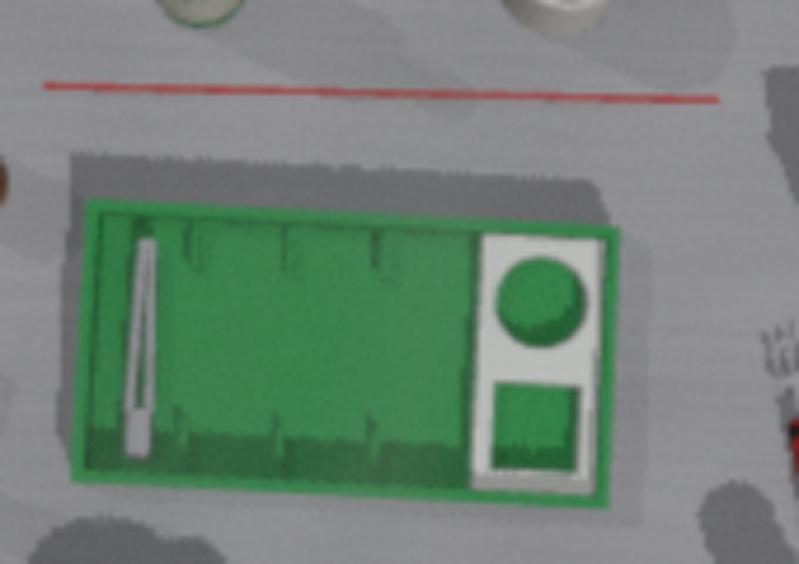

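The tweezers lie flat in the left lane, tip (148,240) away from the robot and handle (137,455) towards it, clear of the ribs. The spatula is in hand.

Emit:
{"api": "jog_arm", "payload": {
  "rows": [
    [-0.138,-0.39,0,0,0,-0.232,0.0],
    [-0.138,-0.39,0,0,0,-0.232,0.0],
    [-0.138,-0.39,0,0,0,-0.232,0.0],
    [-0.138,-0.39,0,0,0,-0.232,0.0],
    [-0.138,-0.39,0,0,0,-0.232,0.0]
  ]
}}

```text
t: 8.75
tcp_pos: [0.5054, 0.0596, 0.1204]
tool_rot: [-0.002, 0.011, 1.0, -0.0]
contact_force: [0.8, -0.5, -1.1]
opening: 0.201
finger_force: 30.4
```

Run:
```python
from h import *
o=tray(-8,-52)
plan((*o,.045,178.7))
```

```text
now [0.5054 0.0596 0.1204] 178.71 j [ 0.12  0.34 -0.16  1.07 -0.    0.14] t 8.75 F [ 0.8 -0.5 -1.1] op 0.201
(np.float64(0.5163223177796338), np.float64(-0.038105117016198065), 0.045, 178.7) -> [-0.0131, -0.0974, 0.0754] rz 0.0002
```

Emit:
{"api": "jog_arm", "payload": {
  "rows": [
    [-0.013,-0.098,0,0,0,0,0.0],
    [-0.013,-0.098,0,0,0,0,0.0],
    [-0.013,-0.098,0.04,0,0,0,0.0],
    [-0.013,-0.098,0.075,0,0,0,0.0],
    [-0.013,-0.098,0.075,0,0,0,0.0]
  ]
}}

```text
t: 9.38
tcp_pos: [0.5131, -0.0365, 0.0432]
tool_rot: [-0.005, 0.012, 1.0, 0.0]
contact_force: [-0.4, 0.9, -0.9]
opening: 0.196
finger_force: 30.4
```

Emit:
{"api": "jog_arm", "payload": {
  "rows": [
    [0,0,0,0,0,0,0.0],
    [0,0,0,0,0,0,0.0]
  ]
}}

```text
t: 9.62
tcp_pos: [0.5191, -0.0364, 0.049]
tool_rot: [0.001, 0.011, 1.0, -0.0]
contact_force: [-0.0, -0.3, -0.9]
opening: 0.199
finger_force: 30.4
```

Run:
```python
from h import *
o=tray(-8,-52)
plan((*o,.008,178.7))
```

```text
now [ 0.5191 -0.0364  0.049 ] 178.72 j [-0.07  0.43 -0.23  0.9   0.   -0.05] t 9.625 F [-0.  -0.3 -0.9] op 0.199
(np.float64(0.5163223177796338), np.float64(-0.038105117016198065), 0.008, 178.7) -> [0.0027, -0.0017, 0.041] rz 0.0003
```

Emit:
{"api": "jog_arm", "payload": {
  "rows": [
    [0,-0.002,0.02,0,0,0,0.0],
    [0,-0.002,0.03,0,0,0,0.0],
    [0,-0.002,0.036,0,0,0,0.0],
    [0,-0.002,0.041,0,0,0,0.0],
    [0,-0.002,0.041,0,0,0,0.0]
  ]
}}

```text
t: 10.25
tcp_pos: [0.5183, -0.0386, 0.0072]
tool_rot: [0.001, 0.011, 1.0, -0.0]
contact_force: [-0.6, 0.4, 2.5]
opening: 0.202
finger_force: 30.7
```

Emit:
{"api": "jog_arm", "payload": {
  "rows": [
    [0,0,0,0,0,0,0.028],
    [0,0,0,0,0,0,0.028],
    [0,0,0,0,0,0,0.028]
  ]
}}

```text
t: 10.62
tcp_pos: [0.5179, -0.0386, 0.0067]
tool_rot: [0.0, 0.011, 1.0, -0.0]
contact_force: [0.8, 0.2, 0.9]
opening: 0.325
finger_force: 0.0
```

Emit:
{"api": "jog_arm", "payload": {
  "rows": [
    [0,0,-0.02,0,0,0,0.028],
    [0,0,-0.06,0,0,0,0.028],
    [0,0,-0.12,0,0,0,0.05],
    [0,0,-0.12,0,0,0,0.05],
    [0,0,-0.12,0,0,0,0.05]
  ]
}}

```text
t: 11.25
tcp_pos: [0.5177, -0.0386, 0.1267]
tool_rot: [0.0, 0.011, 1.0, -0.0]
contact_force: [0.8, 0.8, -0.2]
opening: 0.584
finger_force: 0.0
```

Run:
```python
from h import *
f=grab('top');M=masks(f)
for k,b in dict(fork=(325,190,360,250),probe=(360,200,395,260)).items():
    r=blob(f,M[k].astype(np.uint8),b,.016);print(k,r['mu'],r['end'],r['yaw'],r['n'])
    e=r['end']+.0585*r['d']; plan((*e,.128,180+r['yaw']),(*e,.003,180+r['yaw']))
```

```text
fork [ 0.4463 -0.2858] [ 0.4086 -0.2941] 12.4 147
now [ 0.5169 -0.0385  0.1257] 178.69 j [-0.07  0.35 -0.13  1.09 -0.   -0.05] t 11.3 F [0.2 0.5 0.3] op 0.583
(np.float64(0.4657410104375034), np.float64(-0.28156385521058663), 0.128, np.float64(192.4)) -> [0.0456, -0.2441, -0.0023] rz -0.2393
(np.float64(0.4657410104375034), np.float64(-0.28156385521058663), 0.003, np.float64(192.4)) -> [0.0, 0.0, 0.125] rz -0.0
probe [ 0.4359 -0.3793] [ 0.3937 -0.3657] -17.9 126
now [ 0.5169 -0.0385  0.1257] 178.69 j [-0.07  0.35 -0.13  1.09 -0.   -0.05] t 11.3 F [0.2 0.5 0.3] op 0.583
(np.float64(0.4493778548886485), np.float64(-0.3836506678148363), 0.128, np.float64(162.1)) -> [0.0596, -0.3466, -0.0023] rz 0.2896
(np.float64(0.4493778548886485), np.float64(-0.3836506678148363), 0.003, np.float64(162.1)) -> [0.0, 0.0, 0.125] rz -0.0
```

Emit:
{"api": "jog_arm", "payload": {
  "rows": [
    [0.046,-0.244,0,0,0,-0.239,0.05],
    [0.046,-0.244,0,0,0,-0.239,0.05],
    [0.046,-0.244,0,0,0,-0.239,0.05],
    [0.046,-0.244,0,0,0,-0.239,0.05],
    [0.046,-0.244,0,0,0,-0.239,0.05]
  ]
}}

```text
t: 11.92
tcp_pos: [0.464, -0.2847, 0.1245]
tool_rot: [-0.001, -0.105, 0.995, 0.001]
contact_force: [-0.3, 0.4, -0.3]
opening: 0.581
finger_force: 0.0
```

Emit:
{"api": "jog_arm", "payload": {
  "rows": [
    [0,0,0.05,0,0,0,0.05],
    [0,0,0.095,0,0,0,0.05],
    [0,0,0.095,0,0,0,0.05],
    [0,0,0.095,0,0,0,0.05]
  ]
}}

```text
t: 12.42
tcp_pos: [0.4668, -0.281, 0.0322]
tool_rot: [0.0, -0.108, 0.994, 0.0]
contact_force: [0.8, -0.1, 0.0]
opening: 0.582
finger_force: 0.0
```

Run:
```python
from h import *
plan((.4657,-.2818,.003,192.4))
```

```text
now [ 0.4668 -0.281   0.0322] 192.44 j [-0.54  0.49 -0.18  0.9   0.   -0.76] t 12.425 F [ 0.8 -0.1  0. ] op 0.582
(0.4657, -0.2818, 0.003, 192.4) -> [0.0013, -0.0006, 0.0292] rz 0.0008
```

Emit:
{"api": "jog_arm", "payload": {
  "rows": [
    [0,0,0.015,0,0,0,0.05],
    [0,0,0.029,0,0,0,0.05],
    [0,0,0.029,0,0,0,0.05]
  ]
}}

```text
t: 12.8
tcp_pos: [0.4652, -0.2808, 0.0015]
tool_rot: [-0.001, -0.108, 0.994, 0.001]
contact_force: [-0.2, 0.5, -0.5]
opening: 0.583
finger_force: 0.0
```

Emit:
{"api": "jog_arm", "payload": {
  "rows": [
    [0,0,0,0,0,0,0.0],
    [0,0,0,0,0,0,0.0],
    [0,0,0,0,0,0,0.0],
    [0,0,0,0,0,0,0.0],
    [0,0,0,0,0,0,0.0]
  ]
}}

```text
t: 13.42
tcp_pos: [0.4668, -0.2818, 0.0032]
tool_rot: [0.001, -0.108, 0.994, -0.0]
contact_force: [1.3, -0.6, 3.6]
opening: 0.2
finger_force: 30.7
```

Emit:
{"api": "jog_arm", "payload": {
  "rows": [
    [0,0,-0.05,0,0,0,0.0],
    [0,0,-0.1,0,0,0,0.0],
    [0,0,-0.12,0,0,0,0.0],
    [0,0,-0.12,0,0,0,0.0]
  ]
}}

```text
t: 13.92
tcp_pos: [0.4672, -0.282, 0.1241]
tool_rot: [0.001, -0.108, 0.994, -0.001]
contact_force: [0.2, -0.2, -0.9]
opening: 0.199
finger_force: 30.2
```

Run:
```python
from h import *
o=tray(-8,9.5)
plan((*o,.123,178.7))
```

```text
now [ 0.4672 -0.282   0.1241] 192.39 j [-0.54  0.4  -0.06  1.11  0.   -0.76] t 13.925 F [ 0.2 -0.2 -0.9] op 0.199
(np.float64(0.5177175887943598), np.float64(0.023379053457147886), 0.123, 178.7) -> [-0.1149, 0.2874, 0.0011] rz 0.239
```

Emit:
{"api": "jog_arm", "payload": {
  "rows": [
    [-0.115,0.287,0,0,0,0.239,0.0],
    [-0.115,0.287,0,0,0,0.239,0.0],
    [-0.115,0.287,0,0,0,0.239,0.0],
    [-0.115,0.287,0,0,0,0.239,0.0],
    [-0.115,0.287,0,0,0,0.239,0.0]
  ]
}}

```text
t: 14.55
tcp_pos: [0.5154, 0.0239, 0.1205]
tool_rot: [-0.002, 0.012, 1.0, -0.0]
contact_force: [0.6, 0.2, -0.5]
opening: 0.2
finger_force: 30.3
```

Emit:
{"api": "jog_arm", "payload": {
  "rows": [
    [0,0,0,0,0,0,0.0],
    [0,0,0,0,0,0,0.0]
  ]
}}

```text
t: 14.8
tcp_pos: [0.5154, 0.0221, 0.1209]
tool_rot: [-0.002, 0.011, 1.0, -0.0]
contact_force: [-0.1, -0.7, -1.5]
opening: 0.198
finger_force: 30.3
```

Run:
```python
from h import *
o=tray(-8,9.5)
plan((*o,.008,178.7))
```

```text
now [0.5154 0.0221 0.1209] 178.76 j [ 0.04  0.35 -0.14  1.08 -0.    0.06] t 14.8 F [-0.1 -0.7 -1.5] op 0.198
(np.float64(0.5177175887943598), np.float64(0.023379053457147886), 0.008, 178.7) -> [-0.0023, 0.0013, 0.1129] rz 0.001
```

Emit:
{"api": "jog_arm", "payload": {
  "rows": [
    [-0.001,0.001,0.05,0,0,0,0.0],
    [-0.001,0.001,0.09,0,0,0,0.0],
    [-0.001,0.001,0.105,0,0,0,0.0],
    [-0.001,0.001,0.113,0,0,0,0.0],
    [-0.001,0.001,0.113,0,0,0,0.0]
  ]
}}

```text
t: 15.42
tcp_pos: [0.5183, 0.0224, 0.0101]
tool_rot: [0.0, 0.012, 1.0, 0.0]
contact_force: [0.6, -0.7, -0.3]
opening: 0.203
finger_force: 30.3
```

Emit:
{"api": "jog_arm", "payload": {
  "rows": [
    [0,0,0,0,0,0,0.0],
    [0,0,0,0,0,0,0.028],
    [0,0,0,0,0,0,0.028],
    [0,0,0,0,0,0,0.028]
  ]
}}

```text
t: 15.92
tcp_pos: [0.518, 0.0231, 0.01]
tool_rot: [0.0, 0.011, 1.0, 0.0]
contact_force: [-0.4, -0.3, -0.6]
opening: 0.333
finger_force: 0.0
```

Emit:
{"api": "jog_arm", "payload": {
  "rows": [
    [0,0,-0.02,0,0,0,0.028],
    [0,0,-0.06,0,0,0,0.028],
    [0,0,-0.12,0,0,0,0.05],
    [0,0,-0.12,0,0,0,0.05],
    [0,0,-0.12,0,0,0,0.05]
  ]
}}

```text
t: 16.55
tcp_pos: [0.5177, 0.023, 0.1297]
tool_rot: [0.0, 0.011, 1.0, 0.0]
contact_force: [-0.4, -0.4, -0.3]
opening: 0.586
finger_force: 0.0
```

Run:
```python
from h import *
f=grab('top');M=masks(f)
for k,b in dict(probe=(360,200,395,260)).items():
    r=blob(f,M[k].astype(np.uint8),b,.016);print(k,r['mu'],r['end'],r['yaw'],r['n'])
    e=r['end']+.0585*r['d']; plan((*e,.128,180+r['yaw']),(*e,.003,180+r['yaw']))
```

```text
probe [ 0.4134 -0.3987] [ 0.3746 -0.3818] -23.5 110
now [0.5169 0.023  0.1287] 178.7 j [ 0.04  0.34 -0.13  1.1   0.    0.07] t 16.6 F [-0.3 -0.   0.4] op 0.586
(np.float64(0.4282287880432416), np.float64(-0.40517098827634523), 0.128, np.float64(156.5)) -> [0.0789, -0.4301, 0.0007] rz 0.3874
(np.float64(0.4282287880432416), np.float64(-0.40517098827634523), 0.003, np.float64(156.5)) -> [0.0, 0.0, 0.125] rz -0.0
```

The probe has been knocked aside, so I'll look again.

Run:
```python
from h import *
f=grab('top');save(f,'a3.png',(200,140,460,290),3.07)
r=blob(f,masks(f)['probe'].astype(np.uint8),(355,195,410,290),.016);print(r)
```

```text
{'n': 122, 'mu': array([ 0.4075, -0.3971]), 'L': np.float64(0.0851), 'W': np.float64(0.0177), 'd': array([ 0.93452588, -0.35589517]), 'yaw': np.float64(-20.8), 'end': array([ 0.3667, -0.3816]), 'front': array([ 0.4462, -0.4118])}
```

View pics/a3.png

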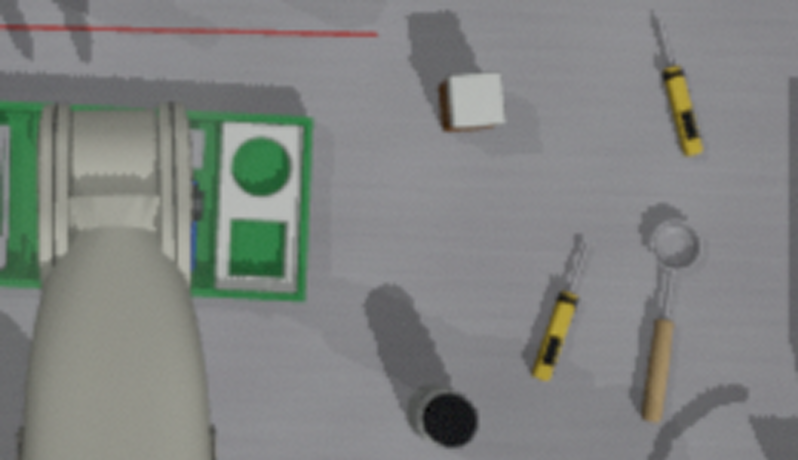

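The probe is now at crop (555,335), handle towards the robot and well clear of the salt (450,420) and the spoon (660,340). The look-alike is still at (683,110).

Run:
```python
from h import *
plan((.4214,-.4024,.128,159.2))
```

```text
now [0.5165 0.0229 0.1282] 178.7 j [ 0.04  0.34 -0.13  1.1  -0.    0.07] t 16.65 F [-0.2 -0.7  0.1] op 0.587
(0.4214, -0.4024, 0.128, 159.2) -> [0.0854, -0.4274, 0.0002] rz 0.3403
```

Emit:
{"api": "jog_arm", "payload": {
  "rows": [
    [0.085,-0.427,0,0,0,0.34,0.05],
    [0.085,-0.427,0,0,0,0.34,0.05],
    [0.085,-0.427,0,0,0,0.34,0.05],
    [0.085,-0.427,0,0,0,0.34,0.05],
    [0.085,-0.427,0,0,0,0.34,0.05]
  ]
}}

```text
t: 17.27
tcp_pos: [0.4482, -0.2833, 0.1279]
tool_rot: [-0.001, 0.18, 0.984, 0.001]
contact_force: [1.9, 0.1, -0.1]
opening: 0.586
finger_force: 0.0
```

Run:
```python
from h import *
f=grab('top')
r=blob(f,masks(f)['probe'].astype(np.uint8),(355,195,410,290),.016);print(r)
plan((.4214,-.4024,.03,159.2))
```

```text
None
now [ 0.4464 -0.291   0.1281] 158.75 j [-0.57  0.37 -0.09  1.11 -0.01 -0.2 ] t 17.325 F [ 1.5 -4.9  1. ] op 0.583
(0.4214, -0.4024, 0.03, 159.2) -> [-0.017, -0.1129, 0.0981] rz -0.0078
```

Emit:
{"api": "jog_arm", "payload": {
  "rows": [
    [-0.017,-0.112,0,0,0,0,0.05],
    [-0.017,-0.112,0,0,0,0,0.05],
    [-0.017,-0.112,0,0,0,0,0.05],
    [-0.017,-0.112,0.05,0,0,0,0.05],
    [-0.017,-0.112,0.09,0,0,0,0.05]
  ]
}}

```text
t: 17.95
tcp_pos: [0.4253, -0.3909, 0.0372]
tool_rot: [-0.001, 0.18, 0.984, 0.001]
contact_force: [0.1, -0.3, -0.1]
opening: 0.585
finger_force: 0.0
```

Emit:
{"api": "jog_arm", "payload": {
  "rows": [
    [0,0,0,0,0,0,0.05],
    [0,0,0,0,0,0,0.05]
  ]
}}

```text
t: 18.2
tcp_pos: [0.4266, -0.3924, 0.0403]
tool_rot: [0.0, 0.18, 0.984, -0.0]
contact_force: [0.3, -0.1, 0.9]
opening: 0.582
finger_force: 0.0
```

Run:
```python
from h import *
plan((.4214,-.4024,.003,159.2))
```

```text
now [ 0.4266 -0.3924  0.0403] 159.27 j [-0.74  0.54 -0.07  0.96  0.   -0.38] t 18.2 F [ 0.3 -0.1  0.9] op 0.582
(0.4214, -0.4024, 0.003, 159.2) -> [0.0013, -0.0112, 0.0373] rz 0.0012
```

Emit:
{"api": "jog_arm", "payload": {
  "rows": [
    [0.001,-0.011,0,0,0,0,0.05],
    [0.001,-0.011,0.02,0,0,0,0.05],
    [0.001,-0.011,0.037,0,0,0,0.05],
    [0.001,-0.011,0.037,0,0,0,0.05]
  ]
}}

```text
t: 18.7
tcp_pos: [0.4202, -0.4022, 0.0017]
tool_rot: [-0.001, 0.181, 0.984, 0.001]
contact_force: [-0.2, 0.6, -0.2]
opening: 0.588
finger_force: 0.0
```

Emit:
{"api": "jog_arm", "payload": {
  "rows": [
    [0,0,0,0,0,0,0.0],
    [0,0,0,0,0,0,0.0],
    [0,0,0,0,0,0,0.0],
    [0,0,0,0,0,0,0.0],
    [0,0,0,0,0,0,0.0]
  ]
}}

```text
t: 19.32
tcp_pos: [0.4218, -0.4034, 0.0036]
tool_rot: [0.001, 0.18, 0.984, -0.001]
contact_force: [0.4, -0.1, 5.4]
opening: 0.201
finger_force: 30.0
```

Emit:
{"api": "jog_arm", "payload": {
  "rows": [
    [0,0,-0.05,0,0,0,0.0],
    [0,0,-0.1,0,0,0,0.0],
    [0,0,-0.12,0,0,0,0.0],
    [0,0,-0.12,0,0,0,0.0]
  ]
}}

```text
t: 19.82
tcp_pos: [0.4219, -0.4033, 0.1241]
tool_rot: [0.001, 0.18, 0.984, -0.001]
contact_force: [-0.7, -0.5, -0.1]
opening: 0.199
finger_force: 29.3
```

Run:
```python
from h import *
f=grab('top');save(f,'a4.png',(330,140,480,290),3.9)
o=tray(-8,70.5)
plan((*o,.123,178.7))
```

```text
now [ 0.421  -0.4025  0.1223] 159.22 j [-0.76  0.47  0.04  1.15  0.   -0.4 ] t 19.875 F [-0.2  0.3 -1.6] op 0.201
(np.float64(0.5191015161422995), np.float64(0.08436335262583249), 0.123, 178.7) -> [0.0811, 0.49, -0.0007] rz -0.3401
```

View pics/a4.png

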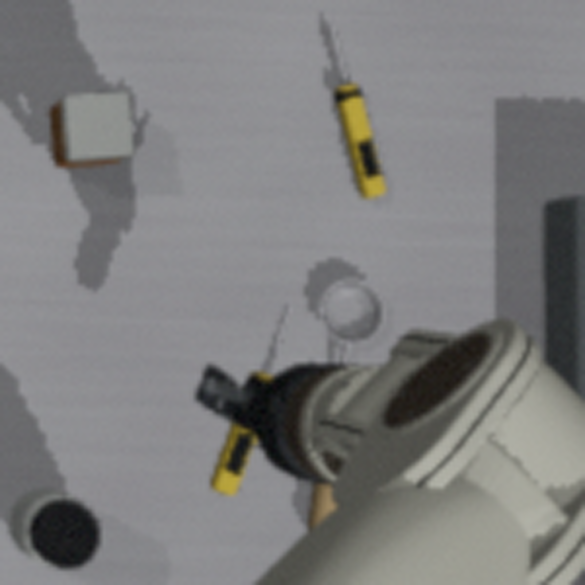

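The probe is held, handle at (235,460) and rod tip at (285,310). The spoon and the look-alike are untouched.

Emit:
{"api": "jog_arm", "payload": {
  "rows": [
    [0.081,0.49,0,0,0,-0.34,0.0],
    [0.081,0.49,0,0,0,-0.34,0.0],
    [0.081,0.49,0,0,0,-0.34,0.0],
    [0.081,0.49,0,0,0,-0.34,0.0],
    [0.081,0.49,0,0,0,-0.34,0.0]
  ]
}}

```text
t: 20.5
tcp_pos: [0.4814, -0.0941, 0.1204]
tool_rot: [-0.002, 0.012, 1.0, 0.0]
contact_force: [0.9, -0.4, -1.1]
opening: 0.201
finger_force: 29.3
```

Run:
```python
from h import *
plan((*tray(-8,70.5),.123,178.7))
```

```text
now [ 0.4814 -0.0941  0.1204] 178.68 j [-0.19  0.3  -0.21  1.06  0.   -0.17] t 20.5 F [ 0.9 -0.4 -1.1] op 0.201
(np.float64(0.5191015161422995), np.float64(0.08436335262583249), 0.123, 178.7) -> [-0.0336, 0.1793, -0.0026] rz -0.0004
```

Emit:
{"api": "jog_arm", "payload": {
  "rows": [
    [-0.034,0.179,0,0,0,0,0.0],
    [-0.034,0.179,0,0,0,0,0.0],
    [-0.034,0.179,0,0,0,0,0.0],
    [-0.034,0.179,0,0,0,0,0.0],
    [-0.034,0.179,0.03,0,0,0,0.0]
  ]
}}

```text
t: 21.12
tcp_pos: [0.5216, 0.0822, 0.0924]
tool_rot: [0.001, 0.011, 1.0, -0.0]
contact_force: [0.2, -0.9, -0.8]
opening: 0.205
finger_force: 29.4
```

Emit:
{"api": "jog_arm", "payload": {
  "rows": [
    [0,0,0,0,0,0,0.0],
    [0,0,0,0,0,0,0.0]
  ]
}}

```text
t: 21.38
tcp_pos: [0.5204, 0.0808, 0.0923]
tool_rot: [-0.001, 0.012, 1.0, -0.0]
contact_force: [0.3, -0.0, -0.5]
opening: 0.204
finger_force: 29.4
```

Run:
```python
from h import *
plan((*tray(-8,70.5),.008,178.7))
```

```text
now [0.5204 0.0808 0.0923] 178.62 j [ 0.15  0.4  -0.16  1.02 -0.    0.18] t 21.375 F [ 0.3 -0.  -0.5] op 0.204
(np.float64(0.5191015161422995), np.float64(0.08436335262583249), 0.008, 178.7) -> [0.0013, 0.0035, 0.0843] rz -0.0014
```

Emit:
{"api": "jog_arm", "payload": {
  "rows": [
    [0.001,0.003,0.04,0,0,0,0.0],
    [0.001,0.003,0.065,0,0,0,0.0],
    [0.001,0.003,0.077,0,0,0,0.0],
    [0.001,0.003,0.084,0,0,0,0.0],
    [0.001,0.003,0.084,0,0,0,0.0]
  ]
}}

```text
t: 22.0
tcp_pos: [0.5205, 0.0847, 0.0091]
tool_rot: [0.0, 0.012, 1.0, 0.0]
contact_force: [-0.1, 0.9, -0.5]
opening: 0.202
finger_force: 29.4
```

Emit:
{"api": "jog_arm", "payload": {
  "rows": [
    [0,0,0,0,0,0,0.0],
    [0,0,0,0,0,0,0.028],
    [0,0,0,0,0,0,0.028],
    [0,0,0,0,0,0,0.028]
  ]
}}

```text
t: 22.5
tcp_pos: [0.5202, 0.0849, 0.0089]
tool_rot: [0.0, 0.011, 1.0, 0.0]
contact_force: [-1.1, -0.5, 0.3]
opening: 0.326
finger_force: 0.0
```

Emit:
{"api": "jog_arm", "payload": {
  "rows": [
    [0,0,-0.02,0,0,0,0.028],
    [0,0,-0.06,0,0,0,0.028],
    [0,0,-0.12,0,0,0,0.085],
    [0,0,-0.16,0,0,0,0.085],
    [0,0,-0.16,0,0,0,0.085]
  ]
}}

```text
t: 23.12
tcp_pos: [0.5228, 0.0853, 0.1729]
tool_rot: [0.004, 0.011, 1.0, 0.001]
contact_force: [0.3, 0.4, 0.3]
opening: 0.941
finger_force: 0.0
```

Run:
```python
from h import *
f=grab('top');M=masks(f)
r=blob(f,M['lid'].astype(np.uint8),(338,158,375,190),.06);print(r['n'],r['mu'])
m=np.zeros(M['lid'].shape,np.uint8);m[158:190,338:375]=M['lid'][158:190,338:375]
v,u=np.nonzero(m);P=np.array([px2w(f,a,b,.06)[:2]*1000 for a,b in zip(u,v)],np.float32)
print(cv2.minAreaRect(P))
r2=blob(f,M['lid'].astype(np.uint8),(145,150,175,185),.06); print('rj',None if r2 is None else (r2['n'],r2['mu']))
plan((.6297,-.3099,.168,180))
```

```text
242 [ 0.6297 -0.3096]
((629.9349365234375, -309.248046875), (46.14945983886719, 44.97343063354492), 6.283408164978027)
rj (228, array([0.6312, 0.2639]))
now [0.5212 0.085  0.1705] 178.7 j [ 0.16  0.33 -0.04  1.2  -0.    0.18] t 23.175 F [-0.3 -0.6 -1. ] op 0.993
(0.6297, -0.3099, 0.168, 180) -> [-0.1175, -0.3924, 0.0025] rz -0.0227
```

Emit:
{"api": "jog_arm", "payload": {
  "rows": [
    [-0.117,-0.394,0,0,0,-0.118,0.08],
    [-0.117,-0.394,0,0,0,-0.118,0.08],
    [-0.117,-0.394,0,0,0,-0.118,0.08],
    [-0.117,-0.394,0,0,0,-0.118,0.08],
    [-0.117,-0.394,0,0,0,-0.118,0.08]
  ]
}}

```text
t: 23.8
tcp_pos: [0.6014, -0.2183, 0.1664]
tool_rot: [-0.002, -0.048, 0.999, 0.001]
contact_force: [0.9, -0.3, 0.1]
opening: 0.936
finger_force: 0.0
```

Run:
```python
from h import *
plan((.6298,-.3095,.12,185.5))
```

```text
now [ 0.6014 -0.2183  0.1664] 185.46 j [-0.35  0.55  0.31  1.33  0.   -0.44] t 23.8 F [ 0.9 -0.3  0.1] op 0.936
(0.6298, -0.3095, 0.12, 185.5) -> [-0.0196, -0.0935, 0.0464] rz -0.0007
```

Emit:
{"api": "jog_arm", "payload": {
  "rows": [
    [-0.02,-0.093,0,0,0,0,0.08],
    [-0.02,-0.093,0,0,0,0,0.08],
    [-0.02,-0.093,0.046,0,0,0,0.08],
    [-0.02,-0.093,0.046,0,0,0,0.08],
    [-0.02,-0.093,0.046,0,0,0,0.08]
  ]
}}

```text
t: 24.42
tcp_pos: [0.6305, -0.3067, 0.1223]
tool_rot: [-0.001, -0.048, 0.999, 0.0]
contact_force: [0.7, -0.6, 1.2]
opening: 0.933
finger_force: 0.0
```

Run:
```python
from h import *
plan((.6298,-.3095,.034,185.5))
```

```text
now [ 0.6305 -0.3067  0.1223] 185.49 j [-0.45  0.71  0.46  1.32 -0.   -0.55] t 24.425 F [ 0.7 -0.6  1.2] op 0.933
(0.6298, -0.3095, 0.034, 185.5) -> [0.001, -0.0027, 0.0883] rz -0.0002
```

Emit:
{"api": "jog_arm", "payload": {
  "rows": [
    [0.001,-0.002,0.03,0,0,0,0.08],
    [0.001,-0.002,0.06,0,0,0,0.08],
    [0.001,-0.002,0.088,0,0,0,0.08],
    [0.001,-0.002,0.088,0,0,0,0.08],
    [0.001,-0.002,0.088,0,0,0,0.08]
  ]
}}

```text
t: 25.05
tcp_pos: [0.6316, -0.3097, 0.0373]
tool_rot: [0.002, -0.048, 0.999, -0.001]
contact_force: [0.3, -0.7, 0.4]
opening: 0.936
finger_force: 0.0
```

Emit:
{"api": "jog_arm", "payload": {
  "rows": [
    [0,0,0,0,0,0,0.03],
    [0,0,0,0,0,0,0.03],
    [0,0,0,0,0,0,0.03],
    [0,0,0,0,0,0,0.03],
    [0,0,0,0,0,0,0.03]
  ],
  "grip_force": 40
}}

```text
t: 25.68
tcp_pos: [0.6312, -0.3101, 0.0367]
tool_rot: [0.002, -0.048, 0.999, -0.001]
contact_force: [0.1, -0.4, 5.5]
opening: 0.578
finger_force: 43.0
```

Emit:
{"api": "jog_arm", "payload": {
  "rows": [
    [0,0,-0.03,0,0,0,0.03],
    [0,0,-0.07,0,0,0,0.03],
    [0,0,-0.1,0,0,0,0.03],
    [0,0,-0.1,0,0,0,0.03],
    [0,0,-0.1,0,0,0,0.03]
  ]
}}

```text
t: 26.3
tcp_pos: [0.6292, -0.309, 0.1328]
tool_rot: [-0.001, -0.048, 0.999, 0.001]
contact_force: [-0.2, -0.3, -3.3]
opening: 0.578
finger_force: 42.2
```

Run:
```python
from h import *
f=grab('top');save(f,'a5.png',(180,140,400,260),3.6)
plan((*tray(-40,-122.5),.135,178.7))
```

```text
now [ 0.6288 -0.3088  0.1321] 185.46 j [-0.46  0.7   0.48  1.35  0.   -0.55] t 26.35 F [-1.4 -0.1 -1.5] op 0.577
(np.float64(0.4827310972644263), np.float64(-0.10786097629911928), 0.135, 178.7) -> [0.1263, 0.2139, -0.0029] rz 0.1179
```

View pics/a5.png

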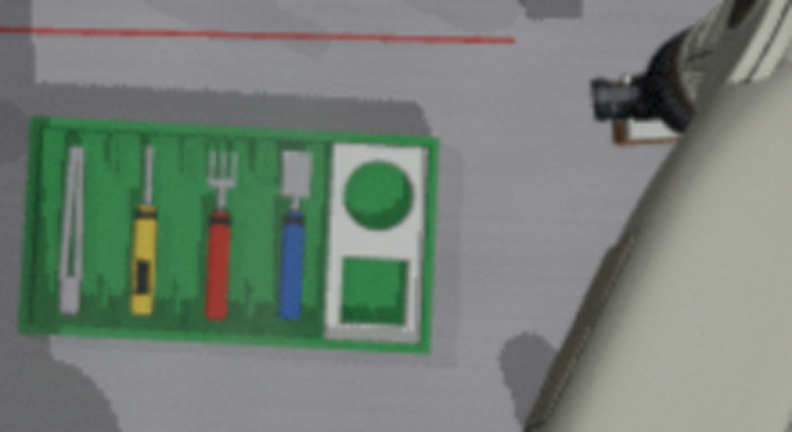

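All four tools lie in order in their lanes, heads away from the robot: tweezers (72,230), probe (143,260), fork (217,260), spatula (292,260). The square jar is gripped at (640,110).

Emit:
{"api": "jog_arm", "payload": {
  "rows": [
    [0.125,0.214,0,0,0,0.118,0.03],
    [0.125,0.214,0,0,0,0.118,0.03],
    [0.125,0.214,0,0,0,0.118,0.03],
    [0.125,0.214,0,0,0,0.118,0.03],
    [0.125,0.214,0,0,0,0.118,0.03]
  ]
}}

```text
t: 26.98
tcp_pos: [0.4794, -0.1047, 0.132]
tool_rot: [-0.005, 0.009, 1.0, 0.001]
contact_force: [-0.2, -0.8, -0.9]
opening: 0.572
finger_force: 42.3
```

Emit:
{"api": "jog_arm", "payload": {
  "rows": [
    [0,0,0.04,0,0,0,0.03],
    [0,0,0.06,0,0,0,0.03],
    [0,0,0.06,0,0,0,0.03],
    [0,0,0.06,0,0,0,0.03]
  ]
}}

```text
t: 27.48
tcp_pos: [0.4858, -0.1088, 0.0747]
tool_rot: [0.0, 0.012, 1.0, -0.0]
contact_force: [0.0, 0.1, -1.3]
opening: 0.583
finger_force: 42.3
```

Run:
```python
from h import *
plan((.484,-.1077,.0405,178.7))
```

```text
now [ 0.4858 -0.1088  0.0747] 178.67 j [-0.22  0.36 -0.26  0.95 -0.   -0.2 ] t 27.475 F [ 0.   0.1 -1.3] op 0.583
(0.484, -0.1077, 0.0405, 178.7) -> [0.0018, 0.001, 0.0342] rz -0.0006
```

Emit:
{"api": "jog_arm", "payload": {
  "rows": [
    [0.002,0.001,0.008,0,0,0,0.03],
    [0.002,0.001,0.016,0,0,0,0.03],
    [0.002,0.001,0.02,0,0,0,0.03],
    [0.002,0.001,0.024,0,0,0,0.03],
    [0.002,0.001,0.024,0,0,0,0.03]
  ]
}}

```text
t: 28.1
tcp_pos: [0.4831, -0.1072, 0.0504]
tool_rot: [-0.0, 0.011, 1.0, 0.0]
contact_force: [0.2, -0.3, -0.7]
opening: 0.577
finger_force: 42.3
```

Run:
```python
from h import *
plan((.484,-.1077,.0405,178.7))
```

```text
now [ 0.4831 -0.1072  0.0504] 178.69 j [-0.22  0.39 -0.3   0.89  0.   -0.2 ] t 28.1 F [ 0.2 -0.3 -0.7] op 0.577
(0.484, -0.1077, 0.0405, 178.7) -> [-0.0009, -0.0005, 0.0099] rz -0.0002
```

Emit:
{"api": "jog_arm", "payload": {
  "rows": [
    [-0.001,0,0.004,0,0,0,0.03],
    [-0.001,0,0.007,0,0,0,0.03],
    [-0.001,0,0.009,0,0,0,0.03],
    [-0.001,0,0.009,0,0,0,0.03]
  ]
}}

```text
t: 28.6
tcp_pos: [0.4841, -0.1073, 0.0414]
tool_rot: [-0.0, 0.011, 1.0, 0.0]
contact_force: [-0.5, -0.7, -0.7]
opening: 0.573
finger_force: 42.3
```

Emit:
{"api": "jog_arm", "payload": {
  "rows": [
    [0,0,0,0,0,0,0.065],
    [0,0,0,0,0,0,0.065],
    [0,0,0,0,0,0,0.065]
  ]
}}

```text
t: 28.98
tcp_pos: [0.4845, -0.1074, 0.0419]
tool_rot: [0.0, 0.011, 1.0, -0.0]
contact_force: [-0.4, -0.6, 0.0]
opening: 0.759
finger_force: 0.0
```

Emit:
{"api": "jog_arm", "payload": {
  "rows": [
    [0,0,-0.02,0,0,0,0.07],
    [0,0,-0.06,0,0,0,0.08],
    [0,0,-0.11,0,0,0,0.08],
    [0,0,-0.13,0,0,0,0.08],
    [0,0,-0.13,0,0,0,0.08]
  ]
}}

```text
t: 29.6
tcp_pos: [0.4857, -0.1076, 0.1736]
tool_rot: [0.002, 0.011, 1.0, -0.0]
contact_force: [-0.0, 0.2, -1.0]
opening: 0.938
finger_force: 0.0
```

Run:
```python
from h import *
f=grab('top')
r2=blob(f,masks(f)['lid'].astype(np.uint8),(140,145,180,190),.06); print('rj',r2['n'],r2['mu'])
plan((*(r2['mu']+[.001,0]),.17,178.7))
```

```text
rj 138 [0.634  0.2554]
now [ 0.4846 -0.1074  0.1719] 178.69 j [-0.22  0.27 -0.12  1.18 -0.   -0.2 ] t 29.65 F [-1.1 -1.1 -0.5] op 0.939
(np.float64(0.635), np.float64(0.2554), 0.17, 178.7) -> [-0.1421, 0.3661, 0.0019] rz -0.0001
```

Emit:
{"api": "jog_arm", "payload": {
  "rows": [
    [-0.138,0.374,0,0,0,0,0.08],
    [-0.138,0.374,0,0,0,0,0.08],
    [-0.138,0.374,0,0,0,0,0.08],
    [-0.138,0.374,0,0,0,0,0.08],
    [-0.138,0.374,0,0,0,0,0.08]
  ]
}}

```text
t: 30.28
tcp_pos: [0.5986, 0.1849, 0.1692]
tool_rot: [-0.002, 0.011, 1.0, -0.001]
contact_force: [1.1, -1.0, 1.0]
opening: 0.938
finger_force: 0.0
```

Run:
```python
from h import *
plan((.6312,.2637,.17,178.7))
```

```text
now [0.5986 0.1849 0.1692] 178.69 j [ 0.3   0.53  0.27  1.31 -0.    0.32] t 30.275 F [ 1.1 -1.   1. ] op 0.938
(0.6312, 0.2637, 0.17, 178.7) -> [-0.0308, 0.0795, -0.0008] rz -0.0001
```

Emit:
{"api": "jog_arm", "payload": {
  "rows": [
    [-0.031,0.079,0,0,0,0,0.08],
    [-0.031,0.079,0,0,0,0,0.08],
    [-0.031,0.079,0,0,0,0,0.08],
    [-0.031,0.079,0.05,0,0,0,0.08],
    [-0.031,0.079,0.05,0,0,0,0.08]
  ]
}}

```text
t: 30.9
tcp_pos: [0.6276, 0.2586, 0.1157]
tool_rot: [-0.006, 0.012, 1.0, -0.003]
contact_force: [0.0, -0.4, -0.2]
opening: 0.935
finger_force: 0.0
```

Run:
```python
from h import *
f=grab('top')
save(f,'a6.png',(140,140,330,260),4.2)
plan((.6312,.2637,.034,178.7))
```

```text
now [0.6295 0.2594 0.1188] 178.62 j [ 0.39  0.67  0.38  1.29 -0.    0.42] t 30.95 F [-0.5  0.2  1.1] op 0.933
(0.6312, 0.2637, 0.034, 178.7) -> [-0.0016, 0.0043, 0.0848] rz -0.0015
```

View pics/a6.png

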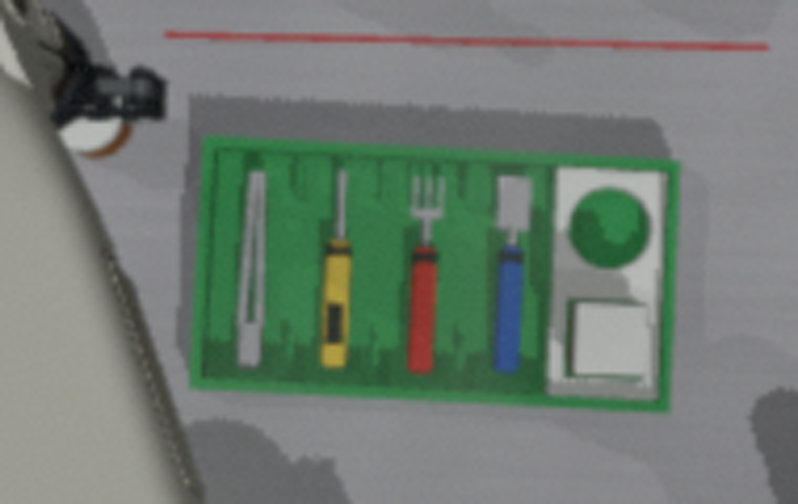

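The square jar is seated in the square nest at (610,340), and the gripper stands over the round jar at (100,135).

Emit:
{"api": "jog_arm", "payload": {
  "rows": [
    [-0.001,0.004,0.01,0,0,0,0.08],
    [-0.001,0.004,0.04,0,0,0,0.08],
    [-0.001,0.004,0.07,0,0,0,0.08],
    [-0.001,0.004,0.083,0,0,0,0.08],
    [-0.001,0.004,0.083,0,0,0,0.08]
  ]
}}

```text
t: 31.58
tcp_pos: [0.633, 0.2655, 0.0386]
tool_rot: [-0.0, 0.011, 1.0, -0.0]
contact_force: [-0.4, -0.2, 0.1]
opening: 0.938
finger_force: 0.0
```

Emit:
{"api": "jog_arm", "payload": {
  "rows": [
    [0,0,0,0,0,0,0.03],
    [0,0,0,0,0,0,0.03],
    [0,0,0,0,0,0,0.03],
    [0,0,0,0,0,0,0.03],
    [0,0,0,0,0,0,0.03]
  ]
}}

```text
t: 32.2
tcp_pos: [0.6346, 0.2661, 0.041]
tool_rot: [0.002, 0.011, 1.0, 0.001]
contact_force: [0.2, 0.4, 5.4]
opening: 0.615
finger_force: 42.7
```

Emit:
{"api": "jog_arm", "payload": {
  "rows": [
    [0,0,-0.03,0,0,0,0.03],
    [0,0,-0.07,0,0,0,0.03],
    [0,0,-0.12,0,0,0,0.03],
    [0,0,-0.13,0,0,0,0.03],
    [0,0,-0.13,0,0,0,0.03]
  ]
}}

```text
t: 32.83
tcp_pos: [0.6332, 0.2657, 0.169]
tool_rot: [0.001, 0.011, 1.0, 0.0]
contact_force: [0.2, -0.1, -2.7]
opening: 0.616
finger_force: 42.4
```

Run:
```python
from h import *
plan((*tray(40,-122.5),.165,178.7))
```

```text
now [0.6332 0.2657 0.169 ] 178.7 j [0.4  0.65 0.48 1.4  0.   0.42] t 32.825 F [ 0.2 -0.1 -2.7] op 0.616
(np.float64(0.5627105060102422), np.float64(-0.10967596298494178), 0.165, 178.7) -> [0.062, -0.3769, 0.004] rz -0.0
```

Emit:
{"api": "jog_arm", "payload": {
  "rows": [
    [0.06,-0.377,0,0,0,0,0.03],
    [0.06,-0.377,0,0,0,0,0.03],
    [0.06,-0.377,0,0,0,0,0.03],
    [0.06,-0.377,0,0,0,0,0.03],
    [0.06,-0.377,0,0,0,0,0.03]
  ]
}}

```text
t: 33.45
tcp_pos: [0.5746, -0.0435, 0.1658]
tool_rot: [-0.002, 0.011, 1.0, 0.0]
contact_force: [1.1, 0.1, -0.5]
opening: 0.616
finger_force: 42.5
```

Run:
```python
from h import *
plan((.5652,-.1097,.10,178.7))
```

```text
now [ 0.5746 -0.0435  0.1658] 178.71 j [-0.08  0.43  0.1   1.25 -0.   -0.05] t 33.45 F [ 1.1  0.1 -0.5] op 0.616
(0.5652, -0.1097, 0.1, 178.7) -> [0.0079, -0.0664, 0.0658] rz 0.0002
```

Emit:
{"api": "jog_arm", "payload": {
  "rows": [
    [0.008,-0.066,0,0,0,0,0.03],
    [0.008,-0.066,0,0,0,0,0.03],
    [0.008,-0.066,0.04,0,0,0,0.03],
    [0.008,-0.066,0.08,0,0,0,0.03],
    [0.008,-0.066,0.08,0,0,0,0.03]
  ]
}}

```text
t: 34.08
tcp_pos: [0.5629, -0.1059, 0.0834]
tool_rot: [-0.006, 0.011, 1.0, 0.001]
contact_force: [-1.0, 0.5, -0.6]
opening: 0.613
finger_force: 42.6
```

Emit:
{"api": "jog_arm", "payload": {
  "rows": [
    [0,0,0,0,0,0,0.03],
    [0,0,0,0,0,0,0.03],
    [0,0,0,0,0,0,0.03]
  ]
}}

```text
t: 34.45
tcp_pos: [0.5685, -0.1076, 0.0902]
tool_rot: [0.001, 0.011, 1.0, -0.0]
contact_force: [0.2, -0.2, -1.8]
opening: 0.617
finger_force: 42.6
```

Run:
```python
from h import *
plan((.5652,-.1097,.0455,178.7))
```

```text
now [ 0.5685 -0.1076  0.0902] 178.71 j [-0.19  0.49 -0.02  1.06  0.   -0.16] t 34.45 F [ 0.2 -0.2 -1.8] op 0.617
(0.5652, -0.1097, 0.0455, 178.7) -> [0.0033, -0.0021, 0.0447] rz 0.0002
```

Emit:
{"api": "jog_arm", "payload": {
  "rows": [
    [0.003,-0.002,0.01,0,0,0,0.03],
    [0.003,-0.002,0.02,0,0,0,0.03],
    [0.003,-0.002,0.026,0,0,0,0.03],
    [0.003,-0.002,0.026,0,0,0,0.03],
    [0.003,-0.002,0.026,0,0,0,0.03]
  ]
}}

```text
t: 35.08
tcp_pos: [0.5645, -0.1096, 0.0627]
tool_rot: [0.0, 0.011, 1.0, 0.0]
contact_force: [0.2, 0.5, -2.1]
opening: 0.613
finger_force: 42.6
```

Run:
```python
from h import *
plan((.5652,-.1097,.0455,178.7))
```

```text
now [ 0.5645 -0.1096  0.0627] 178.7 j [-0.19  0.51 -0.06  1.    0.   -0.17] t 35.075 F [ 0.2  0.5 -2.1] op 0.613
(0.5652, -0.1097, 0.0455, 178.7) -> [-0.0007, -0.0001, 0.0172] rz -0.0001
```

Emit:
{"api": "jog_arm", "payload": {
  "rows": [
    [0,0,0.004,0,0,0,0.03],
    [0,0,0.007,0,0,0,0.03],
    [0,0,0.01,0,0,0,0.03],
    [0,0,0.01,0,0,0,0.03]
  ]
}}

```text
t: 35.58
tcp_pos: [0.5641, -0.1095, 0.0523]
tool_rot: [-0.0, 0.011, 1.0, 0.0]
contact_force: [-1.4, -0.2, -1.8]
opening: 0.613
finger_force: 42.6
```

Bottom is at about z = 0.011, inside the nest with no push-back. Seat it and release.

Emit:
{"api": "jog_arm", "payload": {
  "rows": [
    [0,0,0.004,0,0,0,0.03],
    [0,0,0.007,0,0,0,0.03],
    [0,0,0.007,0,0,0,0.03]
  ]
}}

```text
t: 35.95
tcp_pos: [0.5641, -0.1095, 0.0453]
tool_rot: [-0.0, 0.011, 1.0, 0.0]
contact_force: [-1.4, 0.4, -1.6]
opening: 0.611
finger_force: 42.8
```

Emit:
{"api": "jog_arm", "payload": {
  "rows": [
    [0,0,0,0,0,0,0.068],
    [0,0,0,0,0,0,0.068],
    [0,0,0,0,0,0,0.068]
  ]
}}

```text
t: 36.33
tcp_pos: [0.5646, -0.1096, 0.0459]
tool_rot: [0.0, 0.011, 1.0, -0.0]
contact_force: [-0.1, -0.3, -0.7]
opening: 0.799
finger_force: 0.0
```

Emit:
{"api": "jog_arm", "payload": {
  "rows": [
    [0,0,-0.02,0,0,0,0.07],
    [0,0,-0.06,0,0,0,0.08],
    [0,0,-0.11,0,0,0,0.085],
    [0.05,0.02,-0.12,0,0,0,0.085],
    [0.1,0.04,-0.12,0,0,0,0.085]
  ]
}}

```text
t: 36.95
tcp_pos: [0.4657, -0.0671, 0.1673]
tool_rot: [0.002, 0.012, 1.0, -0.0]
contact_force: [0.2, 1.1, 0.3]
opening: 0.999
finger_force: 0.0
```

Emit:
{"api": "jog_arm", "payload": {
  "rows": [
    [0.06,0.03,0,0,0,0,0.085],
    [0.12,0.06,0,0,0,0,0.085],
    [0.18,0.06,0,0,0,0,0.085],
    [0.18,0.06,0,0,0,0,0.085]
  ]
}}

```text
t: 37.45
tcp_pos: [0.282, -0.0028, 0.165]
tool_rot: [-0.001, 0.011, 1.0, 0.0]
contact_force: [0.8, 0.5, 0.4]
opening: 0.997
finger_force: 0.0
```

Run:
```python
from h import *
f=grab('top')
save(f,'a7.png',(175,135,335,250),5)
plan((.40,-.007,.10,178.7))
```

```text
now [ 0.2845 -0.003   0.1657] 178.73 j [-0.01 -0.15 -0.59  1.13 -0.    0.01] t 37.5 F [ 0.1  0.6 -0.1] op 0.995
(0.4, -0.007, 0.1, 178.7) -> [-0.1156, -0.0015, 0.0657] rz 0.0006
```

View pics/a7.png

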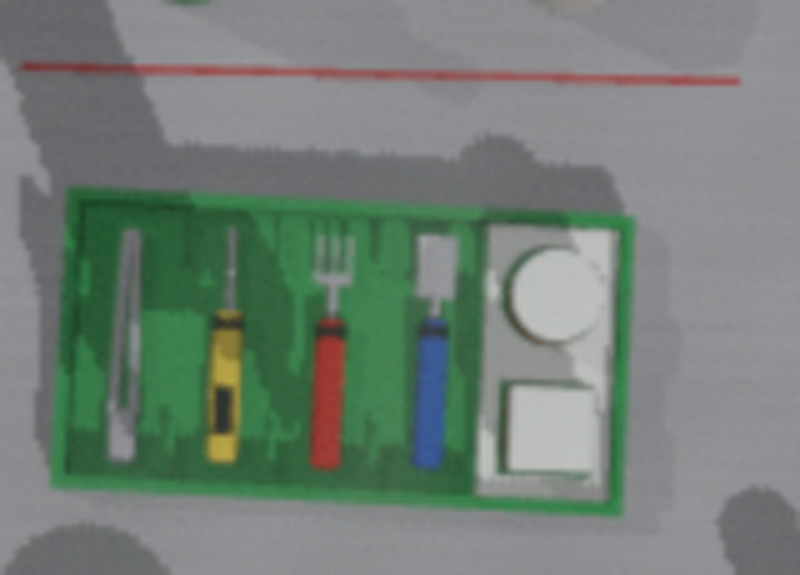

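Everything is loaded: tools in order, round jar in the round nest (560,295), square jar in the square nest (550,430). Next I measure the tray and line for the push.

```bash
cat >> h.py <<'E'
def gap(f,box=(170,140,345,185)):
    hsv=cv2.cvtColor(f['pixels'],cv2.COLOR_RGB2HSV).astype(int);h,s,v=hsv[...,0],hsv[...,1],hsv[...,2]
    red=((h<8)|(h>170))&(s>90); red[:115]=0;red[165:]=0
    vv,uu=np.nonzero(red); k=(uu>175)&(uu<325); L=np.array([px2w(f,a,b,0)[:2] for a,b in zip(uu[k],vv[k])])
    a=np.polyfit(L[:,1],L[:,0],1)
    p=f['pixels'].astype(float); g=p[...,1]-p[...,0]  # greenness profile for sub-pixel far rim
    E=[]
    for u in range(195,296):
        c=g[125:215,u]; i=np.nonzero(c>40)[0]
        if len(i)==0: continue
        i=i[0]; w=(40-c[i-1])/(c[i]-c[i-1]); E.append(px2w(f,u,125+i-1+w,.028)[:2])
    E=np.array(E); 
    for _ in range(3):
        b=np.polyfit(E[:,1],E[:,0],1); r=E[:,0]-np.polyval(b,E[:,1]); E=E[abs(r)<.0025]
    print('line slope',np.degrees(np.arctan(a[0])).round(2),'tray edge slope',np.degrees(np.arctan(b[0])).round(2),len(E),'span',E[:,1].min().round(3),E[:,1].max().round(3),'gap at y=.17,0,-.15 mm',[(1000*(np.polyval(a,y)-np.polyval(b,y))).round(1) for y in(.17,0,-.15)],'edge x0',np.polyval(b,0).round(4))
E
python3 - <<'E'
from h import *
f=load('top'); gap(f)
plan((.40,-.004,.06,180.5),(.40,-.004,.003,180.5))
E
```

```text
line slope -0.36 tray edge slope 8.92 8 span -0.071 -0.05 gap at y=.17,0,-.15 mm [np.float64(47.7), np.float64(75.5), np.float64(100.0)] edge x0 0.6229
now [ 0.2845 -0.003   0.1657] 178.73 j [-0.01 -0.15 -0.59  1.13 -0.    0.01] t 37.5 F [ 0.1  0.6 -0.1] op 0.995
(0.4, -0.004, 0.06, 180.5) -> [-0.1155, 0.0015, 0.1057] rz -0.0308
(0.4, -0.004, 0.003, 180.5) -> [0.0, 0.0, 0.057] rz -0.0
```

Run:
```python
s=open('h.py').read()
a=s.index("    p=f['pixels'].astype(float); g=p"); b=s.index("    E=np.array(E);")
s=s[:a]+'''    p=f['pixels'].astype(float); g=(p[...,1]-p[...,0])/(p[...,1]+20)
    E=[]
    for u in range(190,300):
        c=g[135:215,u]; i=np.nonzero((c>.25)&(np.roll(c,-1)>.25))[0]
        if len(i)==0 or i[0]==0: continue
        i=i[0]; w=(.25-c[i-1])/(c[i]-c[i-1]); E.append(px2w(f,u,135+i-1+w,.028)[:2])
'''+s[b:].replace("b=np.polyfit(E[:,1],E[:,0],1); r","b=np.polyfit(E[:,1],E[:,0],1) if _ else [0.02,np.median(E[:,0]-.02*E[:,1])]; r").replace("abs(r)<.0025","abs(r)<(.0025 if _ else .008)")
open('h.py','w').write(s)
from h import *
f=load('top'); print((lambda p:((p[...,1]-p[...,0])/(p[...,1]+20)).round(2))(f['pixels'].astype(float))[165:182,[200,240,280]].T)
gap(f)
```

```text
[[ 0.02  0.    0.01  0.   -0.01  0.01  0.    0.11  0.36  0.49  0.49  0.46
   0.47  0.46  0.46  0.33  0.07]
 [-0.01  0.02  0.01  0.01  0.02  0.01  0.    0.02  0.03  0.14  0.38  0.46
   0.43  0.43  0.43  0.42  0.42]
 [-0.01  0.01  0.01  0.   -0.01 -0.01  0.01  0.01  0.    0.    0.01  0.06
   0.3   0.41  0.28  0.03  0.02]]
line slope -0.36 tray edge slope 1.42 110 span -0.149 0.177 gap at y=.17,0,-.15 mm [np.float64(76.8), np.float64(82.1), np.float64(86.8)] edge x0 0.6163
```

Emit:
{"api": "jog_arm", "payload": {
  "rows": [
    [-0.055,0.001,0.03,0,0,-0.029,0.085],
    [-0.11,0.001,0.06,0,0,-0.029,0.085],
    [-0.11,0.001,0.1,0,0,-0.029,0.085],
    [-0.11,0.001,0.15,0,0,-0.029,0.085],
    [-0.11,0.001,0.15,0,0,-0.029,0.085]
  ]
}}

```text
t: 38.12
tcp_pos: [0.3945, -0.0049, 0.0127]
tool_rot: [-0.004, -0.003, 1.0, 0.0]
contact_force: [-0.3, 0.2, 0.3]
opening: 0.997
finger_force: 0.0
```

Run:
```python
from h import *
plan((.41,-.004,.002,180.4),(.49,-.004,.002,180.4))
```

```text
now [ 0.3945 -0.0049  0.0127] 180.32 j [-0.01  0.29 -0.59  0.7  -0.   -0.02] t 38.125 F [-0.3  0.2  0.3] op 0.997
(0.41, -0.004, 0.002, 180.4) -> [-0.0155, 0.0008, 0.0107] rz -0.0013
(0.49, -0.004, 0.002, 180.4) -> [-0.08, -0.0006, -0.0] rz -0.0
```

Emit:
{"api": "jog_arm", "payload": {
  "rows": [
    [0,0,0.01,0,0,0,0.085],
    [-0.005,0,0.01,0,0,0,0.085],
    [-0.01,0,0.01,0,0,0,0.085],
    [-0.015,0,0.01,0,0,0,0.085],
    [-0.02,0,0.01,0,0,0,0.085]
  ]
}}

```text
t: 38.75
tcp_pos: [0.4176, -0.0046, 0.0062]
tool_rot: [0.001, -0.003, 1.0, -0.0]
contact_force: [0.9, 0.2, 0.7]
opening: 0.998
finger_force: 0.0
```

Emit:
{"api": "jog_arm", "payload": {
  "rows": [
    [-0.004,0,0,0,0,0,0.085],
    [-0.008,0,0,0,0,0,0.085],
    [-0.012,0,0,0,0,0,0.085],
    [-0.016,0,0,0,0,0,0.085],
    [-0.02,0,0,0,0,0,0.085]
  ]
}}

```text
t: 39.38
tcp_pos: [0.4307, -0.0053, 0.0045]
tool_rot: [-0.006, -0.002, 1.0, -0.001]
contact_force: [-10.6, -2.0, 7.8]
opening: 0.996
finger_force: 5.3
```

Emit:
{"api": "jog_arm", "payload": {
  "rows": [
    [-0.004,0,0,0,0,0,0.085],
    [-0.008,0,0,0,0,0,0.085],
    [-0.012,0,0,0,0,0,0.085],
    [-0.016,0,0,0,0,0,0.085],
    [-0.02,0,0,0,0,0,0.085]
  ]
}}

```text
t: 40.0
tcp_pos: [0.4515, -0.0045, 0.0043]
tool_rot: [-0.005, -0.003, 1.0, -0.0]
contact_force: [-8.5, -0.2, 4.1]
opening: 0.997
finger_force: 4.5
```

Run:
```python
from h import *
f=grab('top'); gap(f); plan((.49,-.004,.002,180.4))
```

```text
line slope -0.35 tray edge slope -0.27 110 span -0.148 0.178 gap at y=.17,0,-.15 mm [np.float64(57.0), np.float64(57.2), np.float64(57.5)] edge x0 0.6412
now [ 0.4527 -0.0044  0.0044] 180.36 j [-0.01  0.39 -0.45  0.74 -0.   -0.02] t 40.05 F [-4.8 -0.7 -1.5] op 0.998
(0.49, -0.004, 0.002, 180.4) -> [-0.0373, 0.0002, 0.0024] rz -0.0006
```

Emit:
{"api": "jog_arm", "payload": {
  "rows": [
    [-0.004,0,0,0,0,0,0.085],
    [-0.008,0,0,0,0,0,0.085],
    [-0.012,0,0,0,0,0,0.085],
    [-0.016,0,0,0,0,0,0.085],
    [-0.02,0,0,0,0,0,0.085]
  ]
}}

```text
t: 40.67
tcp_pos: [0.4715, -0.0042, 0.0043]
tool_rot: [-0.005, -0.003, 1.0, -0.0]
contact_force: [-9.0, -0.4, 4.9]
opening: 0.994
finger_force: 4.5
```

Emit:
{"api": "jog_arm", "payload": {
  "rows": [
    [-0.004,0,0,0,0,0,0.085],
    [-0.008,0,0,0,0,0,0.085],
    [-0.012,0,0,0,0,0,0.085],
    [-0.016,0,0,0,0,0,0.085],
    [-0.02,0,0,0,0,0,0.085]
  ]
}}

```text
t: 41.3
tcp_pos: [0.4916, -0.004, 0.0043]
tool_rot: [-0.005, -0.003, 1.0, 0.0]
contact_force: [-8.4, 0.9, 5.2]
opening: 0.998
finger_force: 4.5
```

Emit:
{"api": "jog_arm", "payload": {
  "rows": [
    [-0.004,0,0,0,0,0,0.085],
    [-0.007,0,0,0,0,0,0.085],
    [-0.009,0,0,0,0,0,0.085],
    [-0.01,0,0,0,0,0,0.085],
    [-0.01,0,0,0,0,0,0.085]
  ]
}}

```text
t: 41.92
tcp_pos: [0.5018, -0.004, 0.0043]
tool_rot: [-0.005, -0.003, 1.0, -0.0]
contact_force: [-8.2, 0.2, 4.0]
opening: 0.999
finger_force: 4.1
```

Run:
```python
from h import *
f=grab('top'); gap(f); plan((.49,-.004,.002,180.4))
```

```text
line slope -0.3 tray edge slope -0.29 108 span -0.148 0.179 gap at y=.17,0,-.15 mm [np.float64(8.6), np.float64(8.6), np.float64(8.7)] edge x0 0.6902
now [ 0.5019 -0.004   0.0043] 180.38 j [-0.01  0.47 -0.32  0.79 -0.   -0.01] t 41.975 F [-7.9  0.6  4.7] op 0.994
(0.49, -0.004, 0.002, 180.4) -> [0.0119, 0.0, 0.0023] rz -0.0004
```

Emit:
{"api": "jog_arm", "payload": {
  "rows": [
    [-0.002,0,0,0,0,0,0.085],
    [-0.004,0,0,0,0,0,0.085],
    [-0.006,0,0,0,0,0,0.085],
    [-0.006,0,0,0,0,0,0.085]
  ]
}}

```text
t: 42.48
tcp_pos: [0.5082, -0.0039, 0.0043]
tool_rot: [-0.004, -0.003, 1.0, 0.0]
contact_force: [-7.6, 0.5, 3.3]
opening: 0.995
finger_force: 3.7
```

Run:
```python
from h import *
f=grab('top'); gap(f); plan()
g=grab('scene'); 
K,rv,tv=g['camera_matrix'],np.array(g['rvec'],float),np.array(g['tvec'],float)
for p in [(.697,.17,0),(.698,-.14,0)]: print(cv2.projectPoints(np.array([p]),rv,tv,K,None)[0].ravel())
save(g,'s8.png',(190,180,330,285),5.7)
```

```text
line slope -0.37 tray edge slope -0.27 110 span -0.147 0.18 gap at y=.17,0,-.15 mm [np.float64(0.0), np.float64(0.3), np.float64(0.6)] edge x0 0.6979
now [ 0.5082 -0.0039  0.0043] 180.38 j [-0.01  0.48 -0.3   0.8  -0.   -0.01] t 42.525 F [-7.2  0.1  2.8] op 0.993
[280.76265571 251.25944717]
[203.29857058 213.38580652]
```

View pics/s8.png

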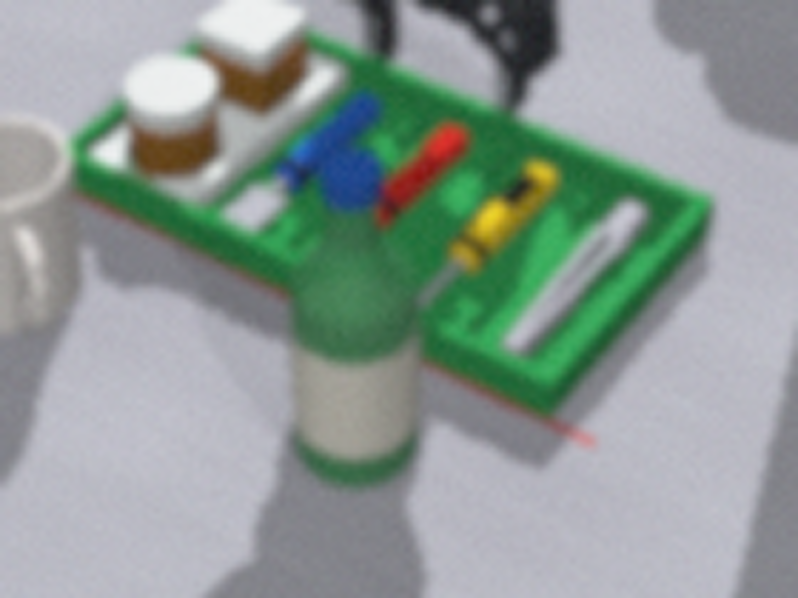

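The scene view shows the tray's lower far edge against the red line along its whole length, with the line still visible just beyond at (150,230) and (480,385). Going by the fingers' travel, the edge is about 2 mm short of the line's middle, so I'll nudge it 2 mm, back off and recheck.

Emit:
{"api": "jog_arm", "payload": {
  "rows": [
    [-0.001,0,0,0,0,0,0.085],
    [-0.002,0,0,0,0,0,0.085],
    [-0.002,0,0,0,0,0,0.085]
  ]
}}

```text
t: 42.95
tcp_pos: [0.5097, -0.0039, 0.0043]
tool_rot: [-0.005, -0.003, 1.0, 0.0]
contact_force: [-8.3, -0.8, 4.6]
opening: 0.992
finger_force: 4.1
```

Emit:
{"api": "jog_arm", "payload": {
  "rows": [
    [0.01,0,0,0,0,0,0.085],
    [0.04,0,0,0,0,0,0.085],
    [0.09,0,-0.03,0,0,0,0.085],
    [0.15,0,-0.09,0,0,0,0.085],
    [0.17,0,-0.13,0,0,0,0.085]
  ]
}}

```text
t: 43.58
tcp_pos: [0.3442, -0.005, 0.1329]
tool_rot: [-0.001, -0.003, 1.0, 0.0]
contact_force: [1.1, 0.4, 1.3]
opening: 0.994
finger_force: 0.0
```

Run:
```python
from h import *
f=grab('top'); gap(f); plan()
g=grab('scene')
a=cv2.resize(g['pixels'][180:285,190:330],(560,420),interpolation=cv2.INTER_CUBIC); b=cv2.resize(f['pixels'][130:235,170:340],(680,420)[:2],interpolation=cv2.INTER_CUBIC)
b=cv2.resize(f['pixels'][125:225,170:340],(790,465),interpolation=cv2.INTER_CUBIC)
c=cv2.resize(g['pixels'][235:262,255:300],(220,132),interpolation=cv2.INTER_CUBIC); d=cv2.resize(g['pixels'][205:240,195:245],(190,132),interpolation=cv2.INTER_CUBIC)
o=np.zeros((600,790,3),np.uint8);o[:465]=b;o[466:598,:220]=c;o[466:598,230:420]=d;cv2.imwrite('pics/end.png',o[...,::-1])
```

```text
line slope -0.37 tray edge slope -0.31 110 span -0.147 0.18 gap at y=.17,0,-.15 mm [np.float64(-1.5), np.float64(-1.3), np.float64(-1.1)] edge x0 0.6996
now [ 0.3439 -0.005   0.1388] 180.35 j [-0.01 -0.   -0.53  1.04 -0.   -0.02] t 43.625 F [-4.2  0.3  3.1] op 0.995
```

View pics/end.png

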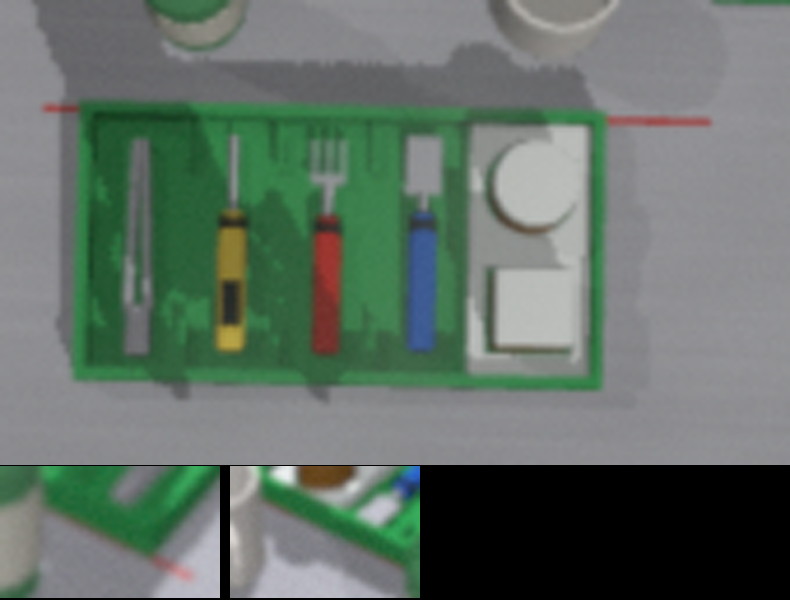

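The final view shows the tray's far edge on the line (line ends at (60,108) and (660,121)), all tools and jars in place, and the arm clear.

```bash
python3 -c "
from h import *
print(robot.finish_job())"
```

```text
the job is handed in; nothing more can be done
None
```

The packing kit is loaded and handed in: all four tools are in their lanes in order, both jars are in their own nests, and the tray's far edge is on the red line to within about 2 mm by my camera measurements. No verdict came back.

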